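Load and lock the soldering jig

TASK

Load the soldering jig: squeeze the release button in the lever's grip and swing the lever fully up to raise the hold-down bar, lay the file that was left on the jig in the grey tool tray, and load every power board lying on the bench, one to a lane, plug end first, sliding each under the raised bar until it is fully home against the stop. With all boards home, squeeze the button again and, keeping it squeezed, swing the lever fully down so that the bar locks the boards, then let go so that the button springs back out. Leave the other things on the bench where they are.

Things in the scene. Friction and masses are not known exactly. Their poses are not given: they have to be found in the camera images.
- board0: power board (may be absent): green plate 100 x 50 x 5 mm; white plug at its +x end (10 mm long, 36 wide, top 14 mm above the underside); black finned heat sink 24 x 24 mm, from 5 to 40 mm above the underside, centred 20 mm from the middle towards -x: hold it here. Origin: centre of the underside; x along the board towards the plug, z up; about 0.12 kg
- board1: power board like board0 (may be absent), same origin and axes
- board2: power board like board0 (may be absent), same origin and axes
- lane0 (a point): lane of the jig: where a board's origin is when fully home (any board fits any lane). z = 0 is the lane floor, 12 mm above the bench; x points along the lane from the open end (robot side) to the stop, whose face is at x = +50 mm. Lane: from x = -150 mm to the stop, between rails 56 mm apart, 6 mm high, 14 mm thick; lanes lie 70 mm apart in y
- lane1 (a point): middle lane, as lane0
- lane2 (a point): third lane (nearest the lever), as lane0
- bar_mid (a point): middle of the underside of the steel hold-down bar that crosses all lanes at lane x = +22 to +36 mm, 12 mm high; its underside is 22 mm over the lane floor raised and 8 to 9 mm lowered, when it drops in behind the plugs of boards that are fully home. It slides between guide posts 50 mm high outside the outer rails
- jig: aluminium soldering jig fixed to the bench, base 220 x 335 x 12 mm. Origin: on the bench, 40 mm before (robot side of) the point lane1; x along the lanes, z up; the lever stands 168 mm from the origin towards the jig's +y
- lever_hinge (a point): hinge axis of the lever (along the jig's y), 75 mm above the bench
- grip (a point): centre of the lever's rubber grip, 138 mm from the hinge, moving with the lever. Grip: from 98 to 170 mm from the hinge, 20 mm thick, 24 mm wide along the jig's y. In its +y side sits the grey release button, 42 mm long, 14 mm high, centred on the grip, 7 mm proud (31 mm over grip and button, 25 mm pressed)
- lever (a joint): lever angle, rad: 0 = fully raised (leaning to the robot 55 deg above level), 0.85 = fully down (6 deg above level). It moves the bar and stays where left; 4 N at the grip moves it. A ratchet blocks it between 0.14 and 0.76 unless the button is in by 4.5 mm or more; below 0.14 it has free play; let go beyond 0.76 the button springs out and locks it. Starts down
- button (a joint): release button, m: 0 = out, 0.006 = fully in; pressed towards the jig's -y, sprung, 3 N at first and 8 N fully in. Pinching the grip across its width presses it
- file: flat file: wooden handle 90 mm long (x from -80 to +10 mm), 20 mm wide, 16 mm high; steel blade 12 mm wide, 4 mm thick, at half the handle's height, on to x = +92 mm. Origin: underside of the handle near its front; x towards the blade's tip, z up. Starts lying across the lanes on the rails, 18 mm above the bench. 0.07 kg
- tray: open grey tool tray, fixed, outside 130 (x) x 250 (y) x 30 mm high, walls and floor 4 to 5 mm. Origin: centre of its underside
- bottle: bystander, leave alone: amber glass bottle, 48 mm across, 130 mm tall
- can: bystander, leave alone: steel can, 66 mm across, 100 mm tall
- tape: bystander, leave alone: roll of tape, 90 mm across, 24 mm tall
- battery: bystander, leave alone: black battery pack, 75 x 50 x 60 mm tall
- mug: bystander, leave alone: white mug, 76 mm across, 85 mm tall
- tin: bystander, leave alone: low aluminium tin, 70 mm across, 35 mm tall
- driver: bystander, leave alone: small screwdriver with a black handle, lying on the bench
There are look-alikes about, which are no part of the job. Leave any pink or red look-alike of the board0 alone.

How it is judged:
On the way, in this order (a step that is already met when the one before it is completed fails the run):
1. the lever is up and the hold-down bar raised (value of joint lever below 0.18 rad), for 0.2 s.
2. every board present is fully home in a lane while the lever is still up (((x of board0 in the frame of lane0 between -0.004 and 0.004 m and y of board0 in the frame of lane0 between -0.006 and 0.006 m and z of board0 in the frame of lane0 between -0.003 and 0.003 m and angle between the x axis of board0 and the x axis of lane0, either way round below 0.12 rad) or (x of board0 in the frame of lane1 between -0.004 and 0.004 m and y of board0 in the frame of lane1 between -0.006 and 0.006 m and z of board0 in the frame of lane1 between -0.003 and 0.003 m and angle between the x axis of board0 and the x axis of lane1, either way round below 0.12 rad) or (x of board0 in the frame of lane2 between -0.004 and 0.004 m and y of board0 in the frame of lane2 between -0.006 and 0.006 m and z of board0 in the frame of lane2 between -0.003 and 0.003 m and angle between the x axis of board0 and the x axis of lane2, either way round below 0.12 rad)) and ((x of board1 in the frame of lane0 between -0.004 and 0.004 m and y of board1 in the frame of lane0 between -0.006 and 0.006 m and z of board1 in the frame of lane0 between -0.003 and 0.003 m and angle between the x axis of board1 and the x axis of lane0, either way round below 0.12 rad) or (x of board1 in the frame of lane1 between -0.004 and 0.004 m and y of board1 in the frame of lane1 between -0.006 and 0.006 m and z of board1 in the frame of lane1 between -0.003 and 0.003 m and angle between the x axis of board1 and the x axis of lane1, either way round below 0.12 rad) or (x of board1 in the frame of lane2 between -0.004 and 0.004 m and y of board1 in the frame of lane2 between -0.006 and 0.006 m and z of board1 in the frame of lane2 between -0.003 and 0.003 m and angle between the x axis of board1 and the x axis of lane2, either way round below 0.12 rad)) and ((x of board2 in the frame of lane0 between -0.004 and 0.004 m and y of board2 in the frame of lane0 between -0.006 and 0.006 m and z of board2 in the frame of lane0 between -0.003 and 0.003 m and angle between the x axis of board2 and the x axis of lane0, either way round below 0.12 rad) or (x of board2 in the frame of lane1 between -0.004 and 0.004 m and y of board2 in the frame of lane1 between -0.006 and 0.006 m and z of board2 in the frame of lane1 between -0.003 and 0.003 m and angle between the x axis of board2 and the x axis of lane1, either way round below 0.12 rad) or (x of board2 in the frame of lane2 between -0.004 and 0.004 m and y of board2 in the frame of lane2 between -0.006 and 0.006 m and z of board2 in the frame of lane2 between -0.003 and 0.003 m and angle between the x axis of board2 and the x axis of lane2, either way round below 0.12 rad)) and value of joint lever below 0.2 rad), for 0.2 s.
3. the lever is swung down with its button squeezed in (value of joint button above 0.004 m and value of joint lever between 0.3 and 0.7 rad), for 0.1 s.
4. the lever is fully down (value of joint lever above 0.79 rad), for 0.2 s.
At the end, for the whole second after the job is handed in: Every board present lies flat and fully home in a lane (within 4 mm along, 6 mm across), the file rests in the tray (its origin within the tray's outline, lower than 30 mm), the lever is fully down (over 0.79 rad) and the button is out (under 2 mm) (((x of board0 in the frame of lane0 between -0.004 and 0.004 m and y of board0 in the frame of lane0 between -0.006 and 0.006 m and z of board0 in the frame of lane0 between -0.003 and 0.003 m and angle between the x axis of board0 and the x axis of lane0, either way round below 0.12 rad) or (x of board0 in the frame of lane1 between -0.004 and 0.004 m and y of board0 in the frame of lane1 between -0.006 and 0.006 m and z of board0 in the frame of lane1 between -0.003 and 0.003 m and angle between the x axis of board0 and the x axis of lane1, either way round below 0.12 rad) or (x of board0 in the frame of lane2 between -0.004 and 0.004 m and y of board0 in the frame of lane2 between -0.006 and 0.006 m and z of board0 in the frame of lane2 between -0.003 and 0.003 m and angle between the x axis of board0 and the x axis of lane2, either way round below 0.12 rad)) and ((x of board1 in the frame of lane0 between -0.004 and 0.004 m and y of board1 in the frame of lane0 between -0.006 and 0.006 m and z of board1 in the frame of lane0 between -0.003 and 0.003 m and angle between the x axis of board1 and the x axis of lane0, either way round below 0.12 rad) or (x of board1 in the frame of lane1 between -0.004 and 0.004 m and y of board1 in the frame of lane1 between -0.006 and 0.006 m and z of board1 in the frame of lane1 between -0.003 and 0.003 m and angle between the x axis of board1 and the x axis of lane1, either way round below 0.12 rad) or (x of board1 in the frame of lane2 between -0.004 and 0.004 m and y of board1 in the frame of lane2 between -0.006 and 0.006 m and z of board1 in the frame of lane2 between -0.003 and 0.003 m and angle between the x axis of board1 and the x axis of lane2, either way round below 0.12 rad)) and ((x of board2 in the frame of lane0 between -0.004 and 0.004 m and y of board2 in the frame of lane0 between -0.006 and 0.006 m and z of board2 in the frame of lane0 between -0.003 and 0.003 m and angle between the x axis of board2 and the x axis of lane0, either way round below 0.12 rad) or (x of board2 in the frame of lane1 between -0.004 and 0.004 m and y of board2 in the frame of lane1 between -0.006 and 0.006 m and z of board2 in the frame of lane1 between -0.003 and 0.003 m and angle between the x axis of board2 and the x axis of lane1, either way round below 0.12 rad) or (x of board2 in the frame of lane2 between -0.004 and 0.004 m and y of board2 in the frame of lane2 between -0.006 and 0.006 m and z of board2 in the frame of lane2 between -0.003 and 0.003 m and angle between the x axis of board2 and the x axis of lane2, either way round below 0.12 rad)) and x of file in the frame of tray between -0.065 and 0.065 m and y of file in the frame of tray between -0.125 and 0.125 m and height (world z) of file below 0.03 m and linear speed of file below 0.03 m/s and value of joint lever above 0.79 rad and value of joint button below 0.002 m); the robot touches nothing.
It fails at once if a bystander is moved more than 30 mm (distance of any of bottle, can, tape, battery, mug, tin, driver from where it was at the start of the episode above 0.03 m).
Of board0, board1, board2 only 2 to 3 are there at a start; the rules pass over those that are not, and their reading is None.
At some moment in a run one of board0, board1, board2, file may be knocked a few centimetres aside while the robot is not near it.
Once in a run the grip may slacken for a moment while it holds something.
It also fails if it takes over 210 s, if anything falls off the work surface, if the arm or the gripper's body presses on something with over 40 N, if the wrist force passes 120 N, or if a joint passes its speed limit or range.

ROBOT

A 7-joint arm with a two-finger parallel gripper is mounted at the origin on the work surface. World frame = base frame: x ahead of the robot, y to its left, z up, the work surface at z = 0. Lengths are in m, angles in rad, forces in N, time in s.
With the tool pointing down it reaches from about 0.425 to 0.95 m from the base axis. Payload 4.7 kg.
Tool frame: the origin (TCP) lies midway between the tips of the shut fingers; the grasp point (between the pads) lies 19 mm behind it; z points along the fingers, y is the line along which they close (so a half turn about z gives the same grasp; the last joint's range is limited). The gripper opens to 85 mm and grips with 20 to 120 N. Pads are 22 mm wide; open, the fingers measure 114 mm over their backs; the gripper's body (76 mm by 85 mm) begins 54 mm behind the grasp point. The pads swing forward as they close: fully open they stand 13 mm farther back than shut.
Start: joints at [1.167, 0.469, -0.049, 1.532, 0.024, 1.141, -0.082], TCP at [0.247, -0.628, 0.231] pointing down, gripper open.
Joint ranges: [-2.59, 2.59], [-0.33, 1.99], [-1.39, 1.29], [0.1, 2.45], [-1.04, 4.18], [0.21, 1.99], [-2.66, 2.66]. Speed limits (rad/s): [2.57, 2.57, 3.14, 3.14, 3.14, 3.14, 3.14].

INTERFACE

Orientations are given as a unit quaternion [w, x, y, z].
In Python, from workcell import ctrl gives the robot as it stands.
- The arm moves only by the tool step_arm, never from a script. Its argument "rows" is a list of rows, each an object with "turn": the turn, a rotation vector about the tool's x, y, z normalised to -1 to 1, where 1 is 180 degrees, a list of three; "offset": the shift along the tool's x, y, z normalised to -1 to 1, where 1 is 200 mm, a list of three; "jaw": the opening, from 0 (shut) to 1 (fully open). A call has exactly 10 rows; each row is the pose to reach, as a shift and turn from the pose commanded when the call began, along the tool's axes at that moment, turning the shorter way round; what a row does not reach only later rows make up. A row lasts 1/10 s, in which the tool goes at most 50 mm and 8.59 degrees, less where a joint would pass 70% of its speed; a pose out of reach is approached as far as the arm can. A call with a number of a shift or a turn outside -1 to 1 is refused whole. A call with a gripper value outside its range is refused whole. The fingers move at their own pace and stop on an object; "newtons" is the grip in N (left out, the last holds). Time passes only in rows, so rows that repeat a pose let the fingers close, or fill a call up. It gives the time, the measured TCP pose, the force, the opening and the grip force at its end, in the units of the state.
- ctrl.get_state(): the state, without advancing time (a new reading comes with each control period).
- ctrl.grab_frame(name): name is "scene" or "top" or "wrist"; returns the picture (480x640x3 uint8, red, green, blue); there is no depth.
- ctrl.camera_params(name): a dict with "fov_y" (degrees; the focal length in pixels is half the picture's height over the tangent of half this angle, whatever the lens; pixels are square), "cx", "cy" (the principal point, pixels), "D" ([k1, k2, p1, p2, k3] as OpenCV has them; the pictures are not rectified), "camera_from_world" (4x4, takes a point from world to camera coordinates); the wrist camera has in their place "T_tool_cam" (4x4, takes a point from camera to tool coordinates, whose origin is the TCP and whose axes are the flange's). Camera axes: x right, y up, looking along -z (the intrinsics and any distortion apply to the point x, -y, -z); pixel columns grow to the right and rows downward; lengths in m; the calibration is good to about 2 mm. A picture is of the moment at which its call begins: read the wrist's pose just before it. camera_params takes no time and is no camera call.
- ctrl.close_job(): hands the job in; it is judged then, once.
The state is a dict: "clock": time; "joints": joint angles; "joint_vel": joint speeds; "effort": joint torques, N m; "eef_pos": TCP position; "ee_rot": TCP orientation; "force": force on the tool from outside, world axes, zero at the start; "moment": the same for the moment, N m; "width": opening from 0.0 (shut) to 1.0 (fully open); "grip_force": force on a finger pad.
Only numpy, scipy, OpenCV 4.12 (cv2) and the standard library are available. Lean on these libraries where they do the work, as an engineer would, in place of code of your own. Each camera call takes 0.05 s, during which the arm holds its last target. There are 200 camera calls.

## Working session

There is one attempt and no reset: what is moved stays moved. The work goes in short steps, Python scripts to look and compute and a tool call to move; the robot and the scene stay as the last step left them, time stands still between calls to the robot, and variables do not carry over. Pictures are saved under pics/ and viewed, at most 14 in all, crops included, and the job is handed in when it is done.

Besides the shell and the picture viewer there is one more tool, called after ">>>" as name(argument=value, ...), one argument or row to a line, values as JSON. step_arm: Moves the arm, as the interface text tells. Its arguments: {"type":"object","properties":{"rows":{"type":"array"},"newtons":{"type":"number"}},"required":["rows"]}

```bash
mkdir -p pics; cat > h.py <<'E'
import numpy as np, cv2
from scipy.spatial.transform import Rotation as R
from workcell import ctrl
def q2R(q): return R.from_quat([q[1],q[2],q[3],q[0]]).as_matrix()
def K(p):
    f=240/np.tan(np.radians(p["fov_y"])/2); return np.array([[f,0,p["cx"]],[0,f,p["cy"]],[0,0,1.]])
F=np.diag([1.,-1,-1])
def cam(name,st=None):
    p=ctrl.camera_params(name)
    if name=="wrist":
        st=st or ctrl.get_state(); T=np.eye(4);T[:3,:3]=q2R(st["ee_rot"]);T[:3,3]=st["eef_pos"]
        C=T@np.array(p["T_tool_cam"])
    else: C=np.linalg.inv(np.array(p["camera_from_world"]))
    return K(p),np.array(p["D"],float),C
def ray(c,uv):
    k,D,C=c; n=cv2.undistortPoints(np.array(uv,float).reshape(-1,1,2),k,D).reshape(-1,2)
    d=np.c_[n[:,0],-n[:,1],-np.ones(len(n))]@C[:3,:3].T
    return C[:3,3],d
def pix2w(c,uv,z):
    o,d=ray(c,uv); return o+d*((z-o[2])/d[:,2])[:,None]
def w2pix(c,P):
    k,D,C=c; P=np.array(P,float).reshape(-1,3); q=(P-C[:3,3])@C[:3,:3]@F
    return cv2.projectPoints(q,np.zeros(3),np.zeros(3),k,D)[0].reshape(-1,2)
def shot(name,fn):
    st=ctrl.get_state(); im=np.array(ctrl.grab_frame(name)); cv2.imwrite("pics/"+fn,im[:,:,::-1]); return im,cam(name,st)
def tool(dw):  # world shift -> tool units
    st=ctrl.get_state(); return q2R(st["ee_rot"]).T@np.array(dw)/0.2
E
python3 - <<'E'
from h import *
for n in("scene","top","wrist"):
    im,c=shot(n,n+"0.png"); print(n,c[0][0,0],c[1],c[2].round(3).tolist())
s=ctrl.get_state();print(s)
E
```

```text
scene 447.0741493090292 [-0.10257314  0.          0.          0.          0.        ] [[0.76, -0.445, 0.473, 1.131], [0.65, 0.507, -0.567, -0.735], [0.012, 0.738, 0.674, 0.984], [0.0, 0.0, 0.0, 1.0]]
top 611.2037233528206 [-0.10909352  0.          0.          0.          0.        ] [[0.009, 0.991, -0.133, 0.36], [-1.0, 0.012, 0.02, -0.023], [0.022, 0.133, 0.991, 1.487], [0.0, 0.0, 0.0, 1.0]]
wrist 380.2621977513403 [0.01282392 0.         0.         0.         0.        ] [[0.366, 0.887, 0.28, 0.319], [-0.931, 0.349, 0.109, -0.6], [-0.001, -0.301, 0.954, 0.373], [0.0, 0.0, 0.0, 1.0]]
{'clock': 0.15, 'joints': array([ 1.16711183,  0.46926377, -0.04859065,  1.53339733,  0.02412148,
        1.14101204, -0.08233052]), 'joint_vel': array([ 4.15461594e-04, -2.56329709e-03, -9.73030106e-04, -4.46751354e-03,
       -9.80296454e-04,  6.34534196e-05, -7.58852945e-04]), 'effort': array([ 7.80798905e-05, -5.10765123e+01, -4.68817900e-02, -2.37978816e+01,
        1.07425571e-02,  5.37549393e-03, -2.08844773e-05]), 'eef_pos': array([ 0.24694698, -0.62773391,  0.23050677]), 'ee_rot': array([-7.26943287e-04,  9.82493142e-01,  1.86297256e-01, -1.72492171e-04]), 'force': array([-1.17867591,  0.54681007,  0.17331997]), 'moment': array([ 0.00965271, -0.03815484, -0.01247941]), 'grip_force': 0.0, 'width': 0.997903714822333}
```

View pics/top0.png

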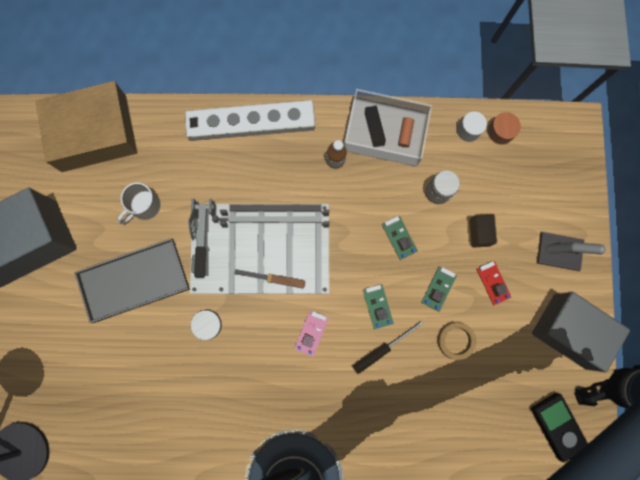

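View pics/scene0.png

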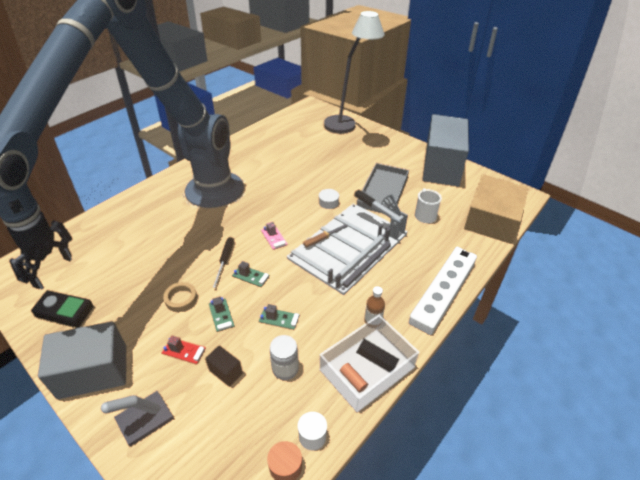

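The top view shows green boards at (400,238), (439,288) and (378,306), with pink and red look-alikes at (312,333) and (494,283). The jig is at (260,248) with the file at (270,279) and the lever at left (201,240). The dark-grey tray is at (133,280). The light tray at (388,127) is the wrong shape.

```bash
python3 - <<'E'
from h import *
im=cv2.imread("pics/top0.png")[:,:,::-1]; c=cam("top")
hsv=cv2.cvtColor(im,cv2.COLOR_RGB2HSV)
m=cv2.inRange(hsv,(40,60,30),(90,255,200)); m[:200]=0;m[350:]=0
n,l,s,ce=cv2.connectedComponentsWithStats(m)
for i in range(1,n):
    if s[i,4]<100: continue
    ys,xs=np.where(l==i); pts=np.c_[xs,ys]
    W=pix2w(c,pts,0.005)[:,:2].astype(np.float32)
    r=cv2.minAreaRect(W*1000); print("green",ce[i].round(1),s[i,4],np.round(r[0],1),np.round(r[1],1),round(r[2],1))
print("tray",pix2w(c,[[75,276],[173,240],[189,287],[92,321]],0.03).round(3).tolist())
print("jig base",pix2w(c,[[190,293],[329,293],[329,204],[191,203]],0.012).round(3).tolist())
cr=cv2.resize(im[190:310,180:340],None,fx=5,fy=5,interpolation=cv2.INTER_CUBIC)
cv2.imwrite("pics/jz.png",cr[:,:,::-1])
E
```

```text
green [398.1 237.3] 408 [ 578.  -252.5] [92.2 48.3] 26.1
green [437.9 287.7] 455 [ 453.8 -347. ] [48.2 97.3] 62.7
green [377.2 306.5] 467 [ 408.1 -198. ] [93.8 48.6] 16.1
tray [[0.473, 0.535, 0.03], [0.563, 0.299, 0.03], [0.451, 0.256, 0.03], [0.366, 0.488, 0.03]]
jig base [[0.437, 0.257, 0.012], [0.441, -0.079, 0.012], [0.66, -0.077, 0.012], [0.658, 0.263, 0.012]]
```

View pics/jz.png

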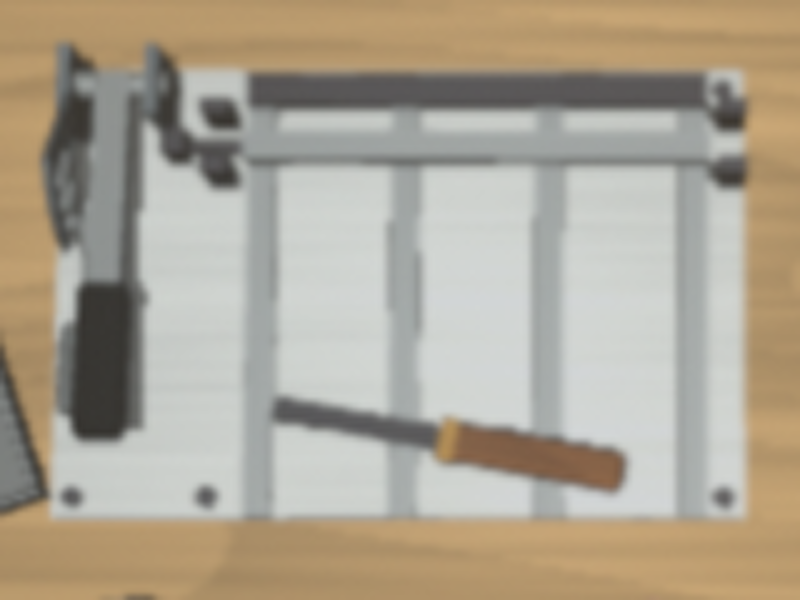

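The jig zoom shows rail centres at about columns 258, 403, 548 and 690, running nearly vertical. The grip is at (102,360), with the file blade tip at (280,408) and handle end at (622,472). The lever hinge is near (110,85).

```bash
python3 - <<'E'
from h import *
c=cam("top"); z=lambda a:np.array(a,float)/5+[180-.4,190-.4]
f=lambda n,a,h:print(n,pix2w(c,z(a),h).round(4)[:,:2].tolist())
f("rails bottom",[[258,500],[403,500],[548,500],[690,500]],.018)
f("rails y190",[[262,190],[406,190],[549,190],[691,190]],.018)
f("base L/R bottom",[[50,517],[746,517]],.012)
f("base top right",[[746,70]],.012)
f("grip c",[[103,360]],.099); f("button",[[66,380]],.089);f("grip ends",[[106,285],[99,437]],.094)
f("file tip/handle ends",[[275,408],[440,440],[622,472]],.028)
f("stop front edge",[[250,105],[706,108]],.03)
f("bar",[[245,160],[720,160],[245,132],[720,132]],.034)
E
```

```text
rails bottom [[0.4463, 0.1567], [0.4472, 0.087], [0.448, 0.0174], [0.4487, -0.0508]]
rails y190 [[0.5971, 0.1589], [0.5979, 0.0887], [0.5988, 0.0192], [0.5996, -0.05]]
base L/R bottom [[0.4372, 0.2579], [0.4411, -0.078]]
base top right [[0.6607, -0.0766]]
grip c [[0.5046, 0.2195]]
button [[0.4962, 0.238]]
grip ends [[0.5398, 0.2202], [0.4698, 0.221]]
file tip/handle ends [[0.4899, 0.1485], [0.4755, 0.0692], [0.4611, -0.018]]
stop front edge [[0.6368, 0.1644], [0.638, -0.0566]]
bar [[0.6091, 0.1655], [0.6118, -0.0635], [0.6228, 0.1659], [0.6256, -0.0634]]
```

>>> step_arm(
  rows=[
    {"turn": [0, 0, 0.116], "offset": [1.0, -0.8, -0.25], "jaw": 1},
    {"turn": [0, 0, 0.116], "offset": [1.0, -0.8, -0.25], "jaw": 1},
    {"turn": [0, 0, 0.116], "offset": [1.0, -0.8, -0.25], "jaw": 1},
    {"turn": [0, 0, 0.116], "offset": [1.0, -0.8, -0.25], "jaw": 1},
    {"turn": [0, 0, 0.116], "offset": [1.0, -0.8, -0.25], "jaw": 1},
    {"turn": [0, 0, 0.116], "offset": [1.0, -0.8, -0.25], "jaw": 1},
    {"turn": [0, 0, 0.116], "offset": [1.0, -0.8, -0.25], "jaw": 1},
    {"turn": [0, 0, 0.116], "offset": [1.0, -0.8, -0.25], "jaw": 1},
    {"turn": [0, 0, 0.116], "offset": [1.0, -0.8, -0.25], "jaw": 1},
    {"turn": [0, 0, 0.116], "offset": [1.0, -0.8, -0.25], "jaw": 1},
  ],
  newtons=30,
)

```text
clock: 1.15
eef_pos: [0.3733, -0.4076, 0.2807]
ee_rot: [-0.0, 1.0, 0.004, -0.001]
force: [0.8, 0.2, 0.6]
width: 1.005
grip_force: 0.0
```

>>> step_arm(
  rows=[
    {"turn": [0, 0, 0], "offset": [0.73, -1.0, -0.2], "jaw": 1},
    {"turn": [0, 0, 0], "offset": [0.73, -1.0, -0.2], "jaw": 1},
    {"turn": [0, 0, 0], "offset": [0.73, -1.0, -0.2], "jaw": 1},
    {"turn": [0, 0, 0], "offset": [0.73, -1.0, -0.2], "jaw": 1},
    {"turn": [0, 0, 0], "offset": [0.73, -1.0, -0.2], "jaw": 1},
    {"turn": [0, 0, 0], "offset": [0.73, -1.0, -0.2], "jaw": 1},
    {"turn": [0, 0, 0], "offset": [0.73, -1.0, -0.2], "jaw": 1},
    {"turn": [0, 0, 0], "offset": [0.73, -1.0, -0.2], "jaw": 1},
    {"turn": [0, 0, 0], "offset": [0.73, -1.0, -0.2], "jaw": 1},
    {"turn": [0, 0, 0], "offset": [0.73, -1.0, -0.2], "jaw": 1},
  ],
)

```text
clock: 2.15
eef_pos: [0.5178, -0.2062, 0.3211]
ee_rot: [0.0, 1.0, 0.004, -0.0]
force: [0.3, -0.3, 1.1]
width: 1.0
grip_force: 0.0
```

>>> step_arm(
  rows=[
    {"turn": [0, 0, 0], "offset": [0.1, -1.0, 0], "jaw": 1},
    {"turn": [0, 0, 0], "offset": [0.1, -1.0, 0], "jaw": 1},
    {"turn": [0, 0, 0], "offset": [0.1, -1.0, 0], "jaw": 1},
    {"turn": [0, 0, 0], "offset": [0.1, -1.0, 0], "jaw": 1},
    {"turn": [0, 0, 0], "offset": [0.1, -1.0, 0], "jaw": 1},
    {"turn": [0, 0, 0], "offset": [0.1, -1.0, 0], "jaw": 1},
    {"turn": [0, 0, 0], "offset": [0.1, -1.0, 0], "jaw": 1},
    {"turn": [0, 0, 0], "offset": [0.1, -1.0, 0], "jaw": 1},
    {"turn": [0, 0, 0], "offset": [0.1, -1.0, 0], "jaw": 1},
    {"turn": [0, 0, 0], "offset": [0.1, -1.0, 0], "jaw": 1},
  ],
)

```text
clock: 3.15
eef_pos: [0.5365, -0.0054, 0.3213]
ee_rot: [0.0, 1.0, 0.004, -0.0]
force: [0.9, 0.4, -0.2]
width: 1.002
grip_force: 0.0
```

>>> step_arm(
  rows=[
    {"turn": [0, 0, 0], "offset": [0, -0.5, 0], "jaw": 1},
    {"turn": [0, 0, 0], "offset": [0, -0.5, 0], "jaw": 1},
    {"turn": [0, 0, 0], "offset": [0, -0.5, 0], "jaw": 1},
    {"turn": [0, 0, 0], "offset": [0, -0.5, 0], "jaw": 1},
    {"turn": [0, 0, 0], "offset": [0, -0.5, 0], "jaw": 1},
    {"turn": [0, 0, 0], "offset": [0, -0.5, 0], "jaw": 1},
    {"turn": [0, 0, 0], "offset": [0, -0.5, 0], "jaw": 1},
    {"turn": [0, 0, 0], "offset": [0, -0.5, 0], "jaw": 1},
    {"turn": [0, 0, 0], "offset": [0, -0.5, 0], "jaw": 1},
    {"turn": [0, 0, 0], "offset": [0, -0.5, 0], "jaw": 1},
  ],
)

```text
clock: 4.15
eef_pos: [0.5355, 0.0955, 0.3213]
ee_rot: [0.0, 1.0, 0.005, 0.0]
force: [-0.2, 0.8, 0.0]
width: 1.001
grip_force: 0.0
```

```bash
python3 - <<'E'
from h import *
im,c=shot("wrist","w1.png"); s=ctrl.get_state(); print(s["clock"],s["eef_pos"],s["ee_rot"])
import pickle; pickle.dump(c,open("w1.pkl","wb"))
E
```

```text
4.2 [0.53548381 0.09555614 0.32133141] [3.44252433e-05 9.99987007e-01 5.09737226e-03 3.38923515e-05]
```

View pics/w1.png

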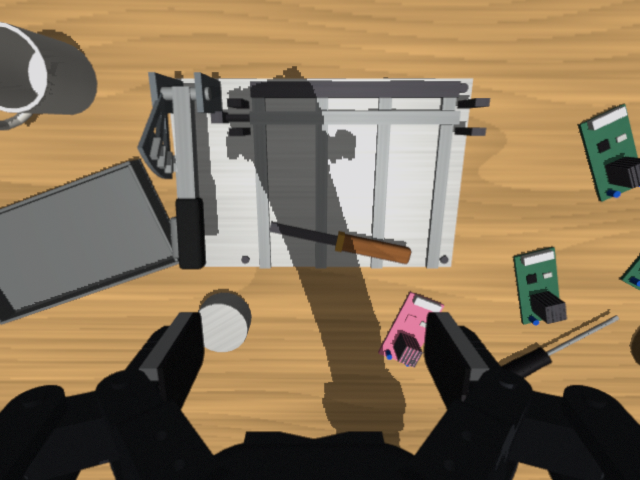

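The wrist view shows the grip at x 180–204, y 199–268, the button at (175,240), and rails meeting the front edge at (264,266), (378,267) and (434,267). The file handle runs from (338,240) to (410,256) and the tray is at left.

```bash
python3 - <<'E'
from h import *
import pickle; c=pickle.load(open("w1.pkl","rb"))
f=lambda n,a,h:print(n,pix2w(c,a,h).round(4)[:,:2].tolist())
f("rails bottom",[[264,266],[321,266],[377.5,266],[434,266]],.018)
f("rails up",[[261,130],[323,130],[384,130],[447,130]],.018)
f("base bottom L,R",[[178,268],[453,266]],.012)
f("grip top near end corners",[[180,266],[203,266]],.097)
f("grip far end",[[178,201],[203,200]],.107)
f("button",[[174,218],[171,262]],.089)
f("file",[[271,228],[338,241],[410,254]],.028)
f("tray",[[138,160],[177,260]],.03)
f("board C plug ends, body",[[515,257],[554,248]],.014)
E
```

```text
rails bottom [[0.4415, 0.156], [0.4422, 0.0847], [0.4429, 0.0139], [0.4436, -0.0567]]
rails up [[0.6046, 0.1546], [0.6054, 0.085], [0.606, 0.0166], [0.6065, -0.054]]
base bottom L,R [[0.4355, 0.2659], [0.4416, -0.0827]]
grip top near end corners [[0.471, 0.2317], [0.4713, 0.2081]]
grip far end [[0.5408, 0.2236], [0.542, 0.1999]]
button [[0.5198, 0.2357], [0.4724, 0.2436]]
file [[0.4936, 0.145], [0.4783, 0.0651], [0.4626, -0.0226]]
tray [[0.5712, 0.291], [0.4529, 0.2594]]
board C plug ends, body [[0.4552, -0.1577], [0.4675, -0.2037]]
```

>>> step_arm(
  rows=[
    {"turn": [0, 0, 0], "offset": [-0.146, -0.622, 0.2], "jaw": 0.7},
    {"turn": [0, 0, 0], "offset": [-0.146, -0.622, 0.2], "jaw": 0.7},
    {"turn": [0, 0, 0], "offset": [-0.146, -0.622, 0.6], "jaw": 0.7},
    {"turn": [0, 0, 0], "offset": [-0.146, -0.622, 0.6], "jaw": 0.7},
    {"turn": [0, 0, 0], "offset": [-0.146, -0.622, 0.6], "jaw": 0.7},
    {"turn": [0, 0, 0], "offset": [-0.146, -0.622, 0.6], "jaw": 0.7},
    {"turn": [0, 0, 0], "offset": [-0.146, -0.622, 0.6], "jaw": 0.7},
    {"turn": [0, 0, 0], "offset": [-0.146, -0.622, 0.6], "jaw": 0.7},
    {"turn": [0, 0, 0], "offset": [-0.146, -0.622, 0.6], "jaw": 0.7},
    {"turn": [0, 0, 0], "offset": [-0.146, -0.622, 0.6], "jaw": 0.7},
  ],
)

```text
clock: 5.2
eef_pos: [0.5057, 0.2194, 0.2024]
ee_rot: [-0.0, 1.0, 0.005, 0.001]
force: [0.3, -0.4, -0.3]
width: 0.699
grip_force: 0.0
```

```bash
python3 - <<'E'
from h import *
im,c=shot("wrist","w2.png"); s=ctrl.get_state(); print(s["clock"],s["eef_pos"],s["width"])
import pickle; pickle.dump(c,open("w2.pkl","wb"))
E
```

```text
5.25 [0.50543721 0.21949395 0.2020584 ] 0.7021211956090062
```

View pics/w2.png

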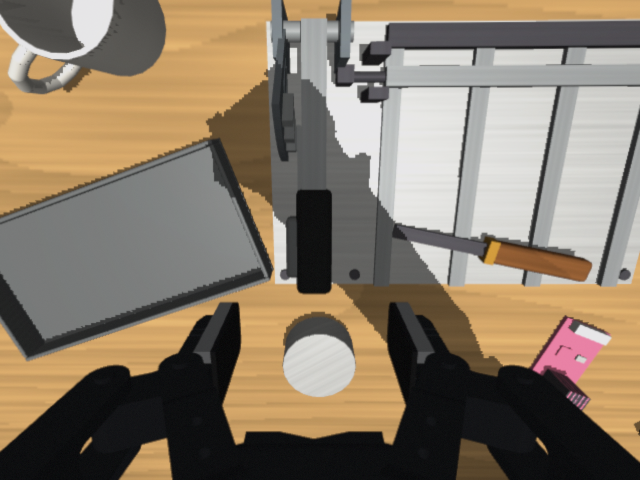

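The grip is at columns 297–331 (centre 314), centred between the fingers at 228 and 402. I'll descend and pinch.

>>> step_arm(
  rows=[
    {"turn": [0, 0, 0], "offset": [0, 0, 0.2], "jaw": 0.7},
    {"turn": [0, 0, 0], "offset": [0, 0, 0.4], "jaw": 0.7},
    {"turn": [0, 0, 0], "offset": [0, 0, 0.55], "jaw": 0.7},
    {"turn": [0, 0, 0], "offset": [0, 0, 0.67], "jaw": 0.7},
    {"turn": [0, 0, 0], "offset": [0, 0, 0.67], "jaw": 0.7},
    {"turn": [0, 0, 0], "offset": [0, 0, 0.67], "jaw": 0.3},
    {"turn": [0, 0, 0], "offset": [0, 0, 0.67], "jaw": 0.15},
    {"turn": [0, 0, 0], "offset": [0, 0, 0.67], "jaw": 0.15},
    {"turn": [0, 0, 0], "offset": [0, 0, 0.67], "jaw": 0.15},
    {"turn": [0, 0, 0], "offset": [0, 0, 0.67], "jaw": 0.15},
  ],
  newtons=35,
)

```text
clock: 6.25
eef_pos: [0.5058, 0.2195, 0.0684]
ee_rot: [0.0, 1.0, 0.005, 0.001]
force: [-1.3, -2.8, 3.6]
width: 0.275
grip_force: 41.0
```

>>> step_arm(
  rows=[
    {"turn": [0, 0, 0], "offset": [0, 0, 0], "jaw": 0.1},
    {"turn": [0, 0, 0], "offset": [0, 0, 0], "jaw": 0.1},
    {"turn": [0, 0, 0], "offset": [0, 0, 0], "jaw": 0.1},
    {"turn": [0, 0, 0], "offset": [0, 0, 0], "jaw": 0.1},
    {"turn": [0, 0, 0], "offset": [0, 0, 0], "jaw": 0.1},
    {"turn": [0, 0, 0], "offset": [0, 0, 0], "jaw": 0.1},
    {"turn": [0, 0, 0], "offset": [0, 0, 0], "jaw": 0.1},
    {"turn": [0, 0, 0], "offset": [0, 0, 0], "jaw": 0.1},
    {"turn": [0, 0, 0], "offset": [0, 0, 0], "jaw": 0.1},
    {"turn": [0, 0, 0], "offset": [0, 0, 0], "jaw": 0.1},
  ],
)

```text
clock: 7.25
eef_pos: [0.5056, 0.2195, 0.0674]
ee_rot: [0.0, 1.0, 0.005, 0.001]
force: [4.1, -3.6, 2.6]
width: 0.276
grip_force: 40.8
```

>>> step_arm(
  rows=[
    {"turn": [0, 0, 0], "offset": [0.012, 0, -0.072], "jaw": 0.1},
    {"turn": [0, 0, 0], "offset": [0.031, 0, -0.144], "jaw": 0.1},
    {"turn": [0, 0, 0], "offset": [0.058, 0, -0.213], "jaw": 0.1},
    {"turn": [0, 0, 0], "offset": [0.092, 0, -0.278], "jaw": 0.1},
    {"turn": [0, 0, 0], "offset": [0.132, 0, -0.339], "jaw": 0.1},
    {"turn": [0, 0, 0], "offset": [0.18, 0, -0.396], "jaw": 0.1},
    {"turn": [0, 0, 0], "offset": [0.233, 0, -0.448], "jaw": 0.1},
    {"turn": [0, 0, 0], "offset": [0.285, 0, -0.488], "jaw": 0.1},
    {"turn": [0, 0, 0], "offset": [0.285, 0, -0.488], "jaw": 0.1},
    {"turn": [0, 0, 0], "offset": [0.285, 0, -0.488], "jaw": 0.1},
  ],
)

```text
clock: 8.25
eef_pos: [0.5574, 0.22, 0.1624]
ee_rot: [0.001, 1.0, 0.005, -0.005]
force: [-3.4, -3.5, -0.4]
width: 0.276
grip_force: 37.6
```

```bash
python3 - <<'E'
from h import *
im,c=shot("wrist","w3.png"); im2,c2=shot("top","t3.png");s=ctrl.get_state(); print(s["clock"],s["eef_pos"],s["width"],s["force"])
cv2.imwrite("pics/c3.png",np.hstack([cv2.resize(im,(400,300)),cv2.resize(im2[180:330,160:360],(400,300))])[:,:,::-1])
E
```

```text
8.35 [0.55743644 0.21995104 0.16241828] 0.2749744284947263 [-4.12155162 -3.15015869 -0.69849503]
```

View pics/c3.png

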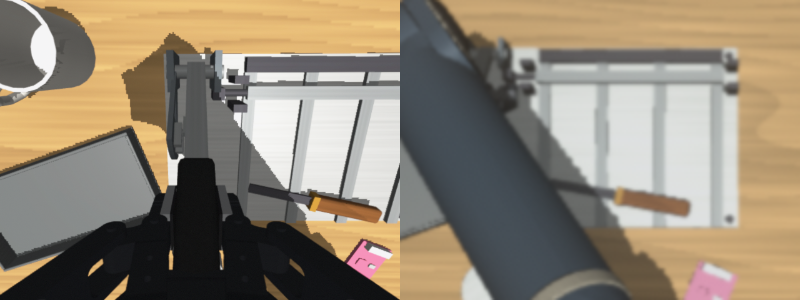

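The wrist crop shows the lever raised and the bar up. TCP travel of 52 mm forward and 95 mm up gives a lever angle of about 0.04 rad. Next: release, then the file.

>>> step_arm(
  rows=[
    {"turn": [0, 0, 0], "offset": [0, 0, 0], "jaw": 0.8},
    {"turn": [0, 0, 0], "offset": [0, 0, 0], "jaw": 0.8},
    {"turn": [0, 0, 0], "offset": [0, 0, 0], "jaw": 0.8},
    {"turn": [0, 0, 0], "offset": [0, 0, 0], "jaw": 0.8},
    {"turn": [0, 0, 0], "offset": [0, 0, -0.1], "jaw": 0.8},
    {"turn": [0, 0, 0], "offset": [0, 0, -0.3], "jaw": 0.8},
    {"turn": [0, 0, 0], "offset": [0, 0, -0.5], "jaw": 0.8},
    {"turn": [0, 0, 0], "offset": [0, 0, -0.5], "jaw": 0.8},
    {"turn": [0, 0, 0], "offset": [0, 0, -0.5], "jaw": 0.8},
    {"turn": [0, 0, 0], "offset": [0, 0, -0.5], "jaw": 0.8},
  ],
)

```text
clock: 9.35
eef_pos: [0.5615, 0.2198, 0.2638]
ee_rot: [0.001, 1.0, 0.005, -0.001]
force: [-0.1, -0.1, -0.5]
width: 0.8
grip_force: 0.0
```

>>> step_arm(
  rows=[
    {"turn": [0, 0, -0.442], "offset": [-0.42, 0.846, 0], "jaw": 0.6},
    {"turn": [0, 0, -0.442], "offset": [-0.42, 0.846, 0], "jaw": 0.6},
    {"turn": [0, 0, -0.442], "offset": [-0.42, 0.846, 0], "jaw": 0.6},
    {"turn": [0, 0, -0.442], "offset": [-0.42, 0.846, 0], "jaw": 0.6},
    {"turn": [0, 0, -0.442], "offset": [-0.42, 0.846, 0.2], "jaw": 0.6},
    {"turn": [0, 0, -0.442], "offset": [-0.42, 0.846, 0.4], "jaw": 0.6},
    {"turn": [0, 0, -0.442], "offset": [-0.42, 0.846, 0.45], "jaw": 0.6},
    {"turn": [0, 0, -0.442], "offset": [-0.42, 0.846, 0.45], "jaw": 0.6},
    {"turn": [0, 0, -0.442], "offset": [-0.42, 0.846, 0.45], "jaw": 0.6},
    {"turn": [0, 0, -0.442], "offset": [-0.42, 0.846, 0.45], "jaw": 0.6},
  ],
)

```text
clock: 10.35
eef_pos: [0.4786, 0.05, 0.1733]
ee_rot: [-0.001, 0.764, 0.645, -0.001]
force: [0.4, -0.1, -0.4]
width: 0.6
grip_force: 0.0
```

>>> step_arm(
  rows=[
    {"turn": [0, 0, 0], "offset": [0, 0, 0], "jaw": 0.6},
    {"turn": [0, 0, 0], "offset": [0, 0, 0], "jaw": 0.6},
    {"turn": [0, 0, 0], "offset": [0, 0, 0], "jaw": 0.6},
    {"turn": [0, 0, 0], "offset": [0, 0, 0], "jaw": 0.6},
    {"turn": [0, 0, 0], "offset": [0, 0, 0], "jaw": 0.6},
    {"turn": [0, 0, 0], "offset": [0, 0, 0], "jaw": 0.6},
    {"turn": [0, 0, 0], "offset": [0, 0, 0], "jaw": 0.6},
    {"turn": [0, 0, 0], "offset": [0, 0, 0], "jaw": 0.6},
    {"turn": [0, 0, 0], "offset": [0, 0, 0], "jaw": 0.6},
    {"turn": [0, 0, 0], "offset": [0, 0, 0], "jaw": 0.6},
  ],
)

```text
clock: 11.35
eef_pos: [0.4798, 0.0503, 0.1749]
ee_rot: [0.0, 0.765, 0.644, 0.0]
force: [-0.8, -0.5, 0.9]
width: 0.6
grip_force: 0.0
```

```bash
python3 - <<'E'
from h import *
im,c=shot("wrist","w4.png"); s=ctrl.get_state(); print(s["clock"],s["eef_pos"],s["ee_rot"],s["width"],s["joints"][6])
import pickle; pickle.dump(c,open("w4.pkl","wb"))
hsv=cv2.cvtColor(im,cv2.COLOR_RGB2HSV)
print(w2pix(c,[[.474,.05,.034],[.4755,.068,.034],[.461,-.02,.034]]).round())
m=cv2.inRange(hsv,(5,150,60),(14,255,200)); n,l,st,ce=cv2.connectedComponentsWithStats(m)
for i in range(1,n):
    if st[i,4]>300:
        ys,xs=np.where(l==i); W=pix2w(c,np.c_[xs,ys],.034)[:,:2].astype(np.float32); r=cv2.minAreaRect(W*1000); print(st[i],np.round(r[0],1),np.round(r[1],1),r[2])
E
```

```text
11.4 [0.47977622 0.05027752 0.17491212] [3.29529651e-05 7.65189733e-01 6.43804839e-01 2.38405457e-05] 0.6000329715754796 -0.5724847557213442
[[306. 229.]
 [304. 206.]
 [305. 312.]]
[ 295  216   23   96 2148] [468.9  20.2] [80.7 17.9] 79.314697265625
```

View pics/w4.png

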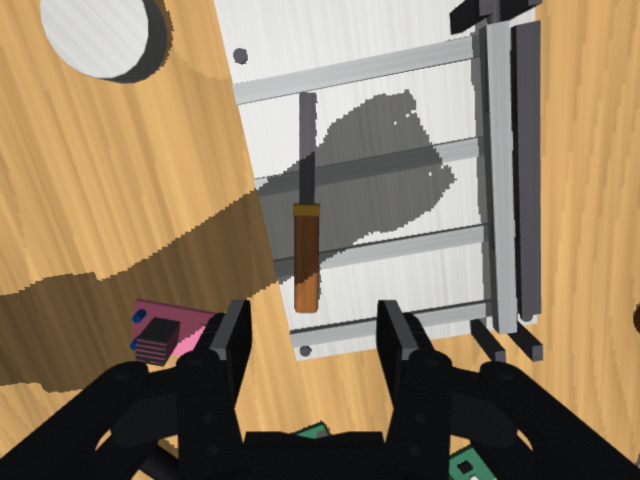

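The file is at column ~306, with its handle from (307,312) to the collar at (306,210), pointing along the tool. Next: descend and grasp.

>>> step_arm(
  rows=[
    {"turn": [0, 0, 0], "offset": [0, -0.025, 0.2], "jaw": 0.6},
    {"turn": [0, 0, 0], "offset": [0, -0.025, 0.4], "jaw": 0.6},
    {"turn": [0, 0, 0], "offset": [0, -0.025, 0.6], "jaw": 0.6},
    {"turn": [0, 0, 0], "offset": [0, -0.025, 0.72], "jaw": 0.6},
    {"turn": [0, 0, 0], "offset": [0, -0.025, 0.78], "jaw": 0.6},
    {"turn": [0, 0, 0], "offset": [0, -0.025, 0.78], "jaw": 0.6},
    {"turn": [0, 0, 0], "offset": [0, -0.025, 0.78], "jaw": 0.1},
    {"turn": [0, 0, 0], "offset": [0, -0.025, 0.78], "jaw": 0.1},
    {"turn": [0, 0, 0], "offset": [0, -0.025, 0.78], "jaw": 0.1},
    {"turn": [0, 0, 0], "offset": [0, -0.025, 0.78], "jaw": 0.1},
  ],
  newtons=40,
)

```text
clock: 12.4
eef_pos: [0.476, 0.0514, 0.0203]
ee_rot: [0.001, 0.765, 0.644, 0.001]
force: [-0.8, 0.2, 7.0]
width: 0.22
grip_force: 42.0
```

>>> step_arm(
  rows=[
    {"turn": [0, 0, 0], "offset": [0, 0, 0], "jaw": 0.1},
    {"turn": [0, 0, 0], "offset": [0, 0, 0], "jaw": 0.1},
    {"turn": [0, 0, 0], "offset": [0, 0, -0.15], "jaw": 0.1},
    {"turn": [0, 0, 0], "offset": [0, 0, -0.3], "jaw": 0.1},
    {"turn": [0, 0, 0], "offset": [0, 0, -0.5], "jaw": 0.1},
    {"turn": [0, 0, 0], "offset": [0, 0, -0.7], "jaw": 0.1},
    {"turn": [0, 0, 0], "offset": [0, 0, -0.8], "jaw": 0.1},
    {"turn": [0, 0, 0], "offset": [0, 0, -0.8], "jaw": 0.1},
    {"turn": [0, 0, 0], "offset": [0, 0, -0.8], "jaw": 0.1},
    {"turn": [0, 0, 0], "offset": [0, 0, -0.8], "jaw": 0.1},
  ],
)

```text
clock: 13.4
eef_pos: [0.4738, 0.0507, 0.1778]
ee_rot: [-0.001, 0.765, 0.644, -0.001]
force: [-0.6, -0.3, -1.2]
width: 0.218
grip_force: 41.1
```

>>> step_arm(
  rows=[
    {"turn": [0, 0, 0], "offset": [0, -0.05, -0.3], "jaw": 0.1},
    {"turn": [0, 0, 0], "offset": [0.1, -0.1, -0.36], "jaw": 0.1},
    {"turn": [0, 0, 0], "offset": [0.3, -0.2, -0.36], "jaw": 0.1},
    {"turn": [0, 0, 0], "offset": [0.5, -0.2, -0.36], "jaw": 0.1},
    {"turn": [0, 0, 0], "offset": [0.7, -0.2, -0.36], "jaw": 0.1},
    {"turn": [0, 0, 0], "offset": [0.9, -0.2, -0.36], "jaw": 0.1},
    {"turn": [0, 0, 0], "offset": [1.0, -0.2, -0.36], "jaw": 0.1},
    {"turn": [0, 0, 0], "offset": [1.0, -0.2, -0.36], "jaw": 0.1},
    {"turn": [0, 0, 0], "offset": [1.0, -0.2, -0.36], "jaw": 0.1},
    {"turn": [0, 0, 0], "offset": [1.0, -0.2, -0.36], "jaw": 0.1},
  ],
)

```text
clock: 14.4
eef_pos: [0.4695, 0.2533, 0.2499]
ee_rot: [0.0, 0.766, 0.643, -0.001]
force: [-0.9, -0.5, -0.7]
width: 0.22
grip_force: 41.1
```

>>> step_arm(
  rows=[
    {"turn": [0, 0, -0.167], "offset": [0.2, -0.14, 0], "jaw": 0.1},
    {"turn": [0, 0, -0.167], "offset": [0.4, -0.14, 0], "jaw": 0.1},
    {"turn": [0, 0, -0.167], "offset": [0.66, -0.14, 0], "jaw": 0.1},
    {"turn": [0, 0, -0.167], "offset": [0.66, -0.14, 0], "jaw": 0.1},
    {"turn": [0, 0, -0.167], "offset": [0.66, -0.14, 0.2], "jaw": 0.1},
    {"turn": [0, 0, -0.167], "offset": [0.66, -0.14, 0.4], "jaw": 0.1},
    {"turn": [0, 0, -0.167], "offset": [0.66, -0.14, 0.4], "jaw": 0.1},
    {"turn": [0, 0, -0.167], "offset": [0.66, -0.14, 0.4], "jaw": 0.1},
    {"turn": [0, 0, -0.167], "offset": [0.66, -0.14, 0.4], "jaw": 0.1},
    {"turn": [0, 0, -0.167], "offset": [0.66, -0.14, 0.4], "jaw": 0.1},
  ],
)

```text
clock: 15.4
eef_pos: [0.4655, 0.3907, 0.1733]
ee_rot: [0.001, 0.572, 0.82, 0.002]
force: [0.6, 0.0, -0.4]
width: 0.22
grip_force: 41.1
```

```bash
python3 - <<'E'
from h import *
im,c=shot("wrist","w5.png"); s=ctrl.get_state(); print(s["clock"],s["eef_pos"],s["ee_rot"],s["width"])
print(w2pix(c,[[.463,.3945,.005]]))
E
```

```text
15.45 [0.46539897 0.39055867 0.17300998] [6.36025216e-04 5.72231708e-01 8.20090065e-01 1.65889382e-03] 0.22154355823838667
[[311.5027088  213.70005804]]
```

View pics/w5.png

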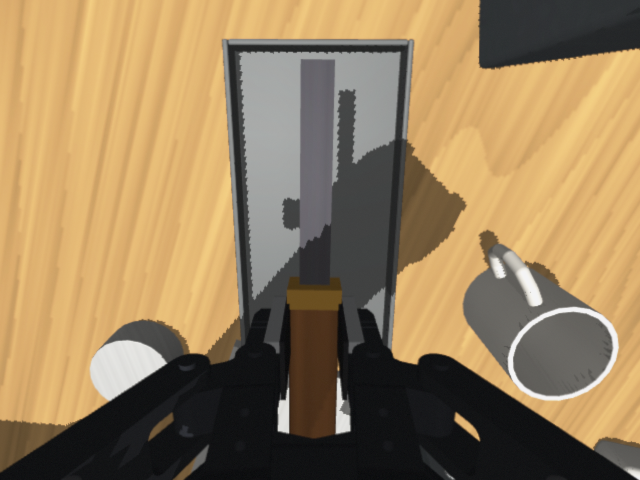

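The file is held and centred over the tray, parallel to its walls (columns 235–400). Next: lower and release.

>>> step_arm(
  rows=[
    {"turn": [0, 0, 0], "offset": [0, 0, 0.2], "jaw": 0.1},
    {"turn": [0, 0, 0], "offset": [0, 0, 0.4], "jaw": 0.1},
    {"turn": [0, 0, 0], "offset": [0, 0, 0.6], "jaw": 0.1},
    {"turn": [0, 0, 0], "offset": [0, 0, 0.72], "jaw": 0.1},
    {"turn": [0, 0, 0], "offset": [0, 0, 0.8], "jaw": 0.1},
    {"turn": [0, 0, 0], "offset": [0, 0, 0.8], "jaw": 0.1},
    {"turn": [0, 0, 0], "offset": [0, 0, 0.8], "jaw": 0.1},
    {"turn": [0, 0, 0], "offset": [0, 0, 0.8], "jaw": 0.5},
    {"turn": [0, 0, 0], "offset": [0, 0, 0.8], "jaw": 0.5},
    {"turn": [0, 0, 0], "offset": [0, 0, 0.8], "jaw": 0.5},
  ],
)

```text
clock: 16.45
eef_pos: [0.465, 0.3901, 0.0117]
ee_rot: [0.0, 0.572, 0.82, 0.001]
force: [0.5, 1.0, 0.4]
width: 0.501
grip_force: 0.0
```

>>> step_arm(
  rows=[
    {"turn": [0, 0, 0], "offset": [0, 0, 0], "jaw": 0.5},
    {"turn": [0, 0, 0], "offset": [0, 0, -0.2], "jaw": 0.5},
    {"turn": [0, 0, 0], "offset": [0, 0, -0.4], "jaw": 0.5},
    {"turn": [0, 0, 0], "offset": [0, 0, -0.6], "jaw": 0.5},
    {"turn": [0, 0, 0], "offset": [0, 0, -0.8], "jaw": 0.5},
    {"turn": [0, 0, 0], "offset": [0, 0, -1], "jaw": 0.5},
    {"turn": [0, 0, 0], "offset": [0, 0, -1], "jaw": 0.5},
    {"turn": [0, 0, 0], "offset": [0, 0, -1], "jaw": 0.5},
    {"turn": [0, 0, 0], "offset": [0, 0, -1], "jaw": 0.5},
    {"turn": [0, 0, 0], "offset": [0, 0, -1], "jaw": 0.5},
  ],
)

```text
clock: 17.45
eef_pos: [0.4641, 0.3891, 0.2093]
ee_rot: [-0.0, 0.572, 0.82, -0.001]
force: [0.3, -0.5, -0.5]
width: 0.498
grip_force: 0.0
```

```bash
cat >> h.py <<'E'
def boards(im,c):
    hsv=cv2.cvtColor(im,cv2.COLOR_RGB2HSV); m=cv2.inRange(hsv,(40,60,30),(90,255,200))
    m=cv2.morphologyEx(m,cv2.MORPH_CLOSE,np.ones((3,3)))
    n,l,s,ce=cv2.connectedComponentsWithStats(m)
    for i in range(1,n):
        if s[i,4]<250: continue
        ys,xs=np.where(l==i); W=pix2w(c,np.c_[xs,ys],0.005)[:,:2].astype(np.float32)
        r=cv2.minAreaRect(W*1000)
        if max(r[1])<130: print("green px",ce[i].round(),"xy",np.round(r[0],1),np.round(r[1],1),"ang",round(r[2],1),"corners",cv2.boxPoints(r).round(0).tolist())
E
python3 - <<'E'
from h import *
im,c=shot("top","t6.png"); boards(im,c); s=ctrl.get_state(); print(s["clock"],s["eef_pos"],s["ee_rot"],s["width"])
im,c=shot("wrist","w6.png"); hsv=cv2.cvtColor(im,cv2.COLOR_RGB2HSV)
m=cv2.inRange(hsv,(5,150,60),(14,255,200)); ys,xs=np.where(m); print(len(xs),pix2w(c,[[xs.mean(),ys.mean()]],.02))
E
```

```text
green px [398. 238.] xy [ 578.  -252.5] [92.2 48.2] ang 26.1 corners [[526.0, -251.0], [547.0, -294.0], [630.0, -254.0], [609.0, -211.0]]
green px [438. 288.] xy [ 453.8 -347. ] [48.2 97.3] ang 62.7 corners [[399.0, -346.0], [486.0, -391.0], [508.0, -348.0], [422.0, -303.0]]
green px [377. 307.] xy [ 408.1 -198. ] [93.7 48.6] ang 15.9 corners [[356.0, -187.0], [370.0, -234.0], [460.0, -208.0], [447.0, -162.0]]
green px [556. 415.] xy [ 146.3 -634.8] [55.3 65.9] ang 28.4 corners [[106.0, -619.0], [138.0, -677.0], [186.0, -651.0], [155.0, -593.0]]
17.5 [0.46415397 0.38925015 0.20941322] [-3.61627142e-04  5.72000886e-01  8.20251943e-01 -1.26698412e-03] 0.49967383456751874
1600 [[0.47572046 0.36146837 0.02      ]]
```

>>> step_arm(
  rows=[
    {"turn": [0, 0, 0], "offset": [-0.1, 0, -0.2], "jaw": 0.6},
    {"turn": [0, 0, 0], "offset": [-0.3, -0.1, -0.35], "jaw": 0.6},
    {"turn": [0, 0, 0], "offset": [-0.5, -0.2, -0.5], "jaw": 0.6},
    {"turn": [0, 0, 0], "offset": [-0.7, -0.2, -0.5], "jaw": 0.6},
    {"turn": [0, 0, 0], "offset": [-0.9, -0.2, -0.5], "jaw": 0.6},
    {"turn": [0, 0, 0], "offset": [-1, -0.2, -0.5], "jaw": 0.6},
    {"turn": [0, 0, 0], "offset": [-1, -0.2, -0.5], "jaw": 0.6},
    {"turn": [0, 0, 0], "offset": [-1, -0.2, -0.5], "jaw": 0.6},
    {"turn": [0, 0, 0], "offset": [-1, -0.2, -0.5], "jaw": 0.6},
    {"turn": [0, 0, 0], "offset": [-1, -0.2, -0.5], "jaw": 0.6},
  ],
)

```text
clock: 18.55
eef_pos: [0.4954, 0.1901, 0.3109]
ee_rot: [-0.0, 0.571, 0.821, 0.0]
force: [0.4, 0.5, 0.1]
width: 0.6
grip_force: 0.0
```

>>> step_arm(
  rows=[
    {"turn": [0, 0, 0.047], "offset": [-0.1, -0.04, 0], "jaw": 0.6},
    {"turn": [0, 0, 0.094], "offset": [-0.25, -0.09, 0], "jaw": 0.6},
    {"turn": [0, 0, 0.141], "offset": [-0.4, -0.14, 0], "jaw": 0.6},
    {"turn": [0, 0, 0.188], "offset": [-0.55, -0.2, 0], "jaw": 0.6},
    {"turn": [0, 0, 0.235], "offset": [-0.7, -0.25, 0], "jaw": 0.6},
    {"turn": [0, 0, 0.282], "offset": [-0.85, -0.3, 0], "jaw": 0.6},
    {"turn": [0, 0, 0.329], "offset": [-1, -0.36, 0], "jaw": 0.6},
    {"turn": [0, 0, 0.376], "offset": [-1, -0.36, 0], "jaw": 0.6},
    {"turn": [0, 0, 0.423], "offset": [-1, -0.36, 0], "jaw": 0.6},
    {"turn": [0, 0, 0.47], "offset": [-1, -0.36, 0], "jaw": 0.6},
  ],
)

```text
clock: 19.55
eef_pos: [0.4977, -0.0231, 0.3109]
ee_rot: [-0.0, 0.976, 0.22, 0.0]
force: [-0.3, 0.1, -0.6]
width: 0.596
grip_force: 0.0
```

>>> step_arm(
  rows=[
    {"turn": [0, 0, 0.053], "offset": [-0.2, 0.14, 0.1], "jaw": 0.6},
    {"turn": [0, 0, 0.053], "offset": [-0.4, 0.27, 0.25], "jaw": 0.6},
    {"turn": [0, 0, 0.053], "offset": [-0.6, 0.4, 0.4], "jaw": 0.6},
    {"turn": [0, 0, 0.053], "offset": [-0.75, 0.5, 0.55], "jaw": 0.6},
    {"turn": [0, 0, 0.053], "offset": [-0.85, 0.574, 0.645], "jaw": 0.6},
    {"turn": [0, 0, 0.053], "offset": [-0.85, 0.574, 0.645], "jaw": 0.6},
    {"turn": [0, 0, 0.053], "offset": [-0.85, 0.574, 0.645], "jaw": 0.6},
    {"turn": [0, 0, 0.053], "offset": [-0.85, 0.574, 0.645], "jaw": 0.6},
    {"turn": [0, 0, 0.053], "offset": [-0.85, 0.574, 0.645], "jaw": 0.6},
    {"turn": [0, 0, 0.053], "offset": [-0.85, 0.574, 0.645], "jaw": 0.6},
  ],
)

```text
clock: 20.55
eef_pos: [0.3951, -0.2004, 0.1827]
ee_rot: [0.0, 0.99, 0.141, 0.001]
force: [0.1, 0.7, -0.1]
width: 0.6
grip_force: 0.0
```

```bash
python3 - <<'E'
from h import *
im,c=shot("wrist","w7.png"); boards(im,c); s=ctrl.get_state(); print(s["clock"],s["eef_pos"],s["ee_rot"],s["width"],s["joints"])
E
```

```text
green px [446.  43.] xy [ 559.8 -264. ] [54.6 50.7] ang 27.0 corners [[524.0, -254.0], [547.0, -299.0], [596.0, -274.0], [573.0, -229.0]]
green px [501. 192.] xy [ 455.1 -348.9] [51.4 99.7] ang 63.2 corners [[399.0, -349.0], [488.0, -394.0], [511.0, -348.0], [422.0, -303.0]]
green px [317. 191.] xy [ 411.1 -199.7] [98.8 49.7] ang 16.1 corners [[357.0, -190.0], [371.0, -237.0], [465.0, -210.0], [452.0, -162.0]]
20.6 [ 0.39487031 -0.20054696  0.18250307] [3.90986071e-04 9.90045844e-01 1.40743547e-01 5.72904276e-04] 0.6000262583508651 [ 0.76941649  0.17480744 -0.43748587  2.09516269  0.09528287  0.88864213
 -1.01065684]
```

View pics/w7.png

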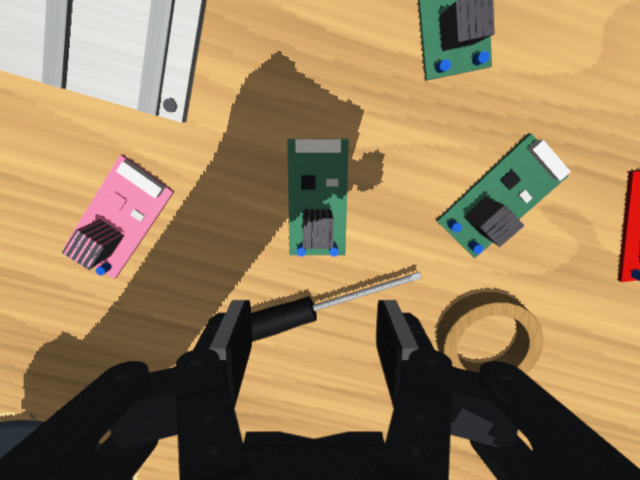

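Board C is at column 317, rows 140–255, with its heat sink at (318,228) and the plug pointing up. It's aligned with the tool, and the driver sits well below it.

>>> step_arm(
  rows=[
    {"turn": [0, 0, 0], "offset": [-0.021, 0.018, 0.2], "jaw": 0.6},
    {"turn": [0, 0, 0], "offset": [-0.021, 0.018, 0.4], "jaw": 0.6},
    {"turn": [0, 0, 0], "offset": [-0.021, 0.018, 0.6], "jaw": 0.6},
    {"turn": [0, 0, 0], "offset": [-0.021, 0.018, 0.75], "jaw": 0.6},
    {"turn": [0, 0, 0], "offset": [-0.021, 0.018, 0.86], "jaw": 0.6},
    {"turn": [0, 0, 0], "offset": [-0.021, 0.018, 0.86], "jaw": 0.6},
    {"turn": [0, 0, 0], "offset": [-0.021, 0.018, 0.86], "jaw": 0.1},
    {"turn": [0, 0, 0], "offset": [-0.021, 0.018, 0.86], "jaw": 0.1},
    {"turn": [0, 0, 0], "offset": [-0.021, 0.018, 0.86], "jaw": 0.1},
    {"turn": [0, 0, 0], "offset": [-0.021, 0.018, 0.86], "jaw": 0.1},
  ],
  newtons=60,
)

```text
clock: 21.6
eef_pos: [0.3922, -0.2063, 0.0113]
ee_rot: [0.001, 0.99, 0.14, 0.001]
force: [-0.5, 0.8, 7.6]
width: 0.27
grip_force: 59.9
```

>>> step_arm(
  rows=[
    {"turn": [0, 0, 0], "offset": [0, 0, 0], "jaw": 0.1},
    {"turn": [0, 0, 0], "offset": [0, 0, 0], "jaw": 0.1},
    {"turn": [0, 0, 0], "offset": [0, 0, -0.1], "jaw": 0.1},
    {"turn": [0, 0, 0], "offset": [0, 0, -0.3], "jaw": 0.1},
    {"turn": [0, 0, 0], "offset": [0, 0, -0.5], "jaw": 0.1},
    {"turn": [0, 0, 0], "offset": [0, 0, -0.7], "jaw": 0.1},
    {"turn": [0, 0, 0], "offset": [0, 0, -0.7], "jaw": 0.1},
    {"turn": [0, 0, 0], "offset": [0, 0, -0.7], "jaw": 0.1},
    {"turn": [0, 0, 0], "offset": [0, 0, -0.7], "jaw": 0.1},
    {"turn": [0, 0, 0], "offset": [0, 0, -0.7], "jaw": 0.1},
  ],
)

```text
clock: 22.6
eef_pos: [0.39, -0.2054, 0.1487]
ee_rot: [-0.001, 0.99, 0.14, -0.001]
force: [0.4, -0.4, -1.5]
width: 0.273
grip_force: 59.1
```

>>> step_arm(
  rows=[
    {"turn": [0, 0, 0.03], "offset": [0.1, -0.15, 0], "jaw": 0.1},
    {"turn": [0, 0, 0.06], "offset": [0.2, -0.3, 0], "jaw": 0.1},
    {"turn": [0, 0, 0.086], "offset": [0.3, -0.5, 0], "jaw": 0.1},
    {"turn": [0, 0, 0.086], "offset": [0.4, -0.65, 0], "jaw": 0.1},
    {"turn": [0, 0, 0.086], "offset": [0.5, -0.8, 0], "jaw": 0.1},
    {"turn": [0, 0, 0.086], "offset": [0.5, -0.8, 0], "jaw": 0.1},
    {"turn": [0, 0, 0.086], "offset": [0.5, -0.8, 0], "jaw": 0.1},
    {"turn": [0, 0, 0.086], "offset": [0.5, -0.8, 0], "jaw": 0.1},
    {"turn": [0, 0, 0.086], "offset": [0.5, -0.8, 0], "jaw": 0.1},
    {"turn": [0, 0, 0.086], "offset": [0.5, -0.8, 0], "jaw": 0.1},
  ],
)

```text
clock: 23.6
eef_pos: [0.4425, -0.0255, 0.1497]
ee_rot: [0.0, 1.0, 0.004, -0.0]
force: [-0.3, 0.2, -0.9]
width: 0.273
grip_force: 59.1
```

>>> step_arm(
  rows=[
    {"turn": [0, 0, 0], "offset": [0.1, -0.2, 0], "jaw": 0.1},
    {"turn": [0, 0, 0], "offset": [0.2, -0.4, 0], "jaw": 0.1},
    {"turn": [0, 0, 0], "offset": [0.3, -0.6, 0], "jaw": 0.1},
    {"turn": [0, 0, 0], "offset": [0.346, -0.722, 0], "jaw": 0.1},
    {"turn": [0, 0, 0], "offset": [0.346, -0.722, 0.1], "jaw": 0.1},
    {"turn": [0, 0, 0], "offset": [0.346, -0.722, 0.25], "jaw": 0.1},
    {"turn": [0, 0, 0], "offset": [0.346, -0.722, 0.4], "jaw": 0.1},
    {"turn": [0, 0, 0], "offset": [0.346, -0.722, 0.49], "jaw": 0.1},
    {"turn": [0, 0, 0], "offset": [0.346, -0.722, 0.49], "jaw": 0.1},
    {"turn": [0, 0, 0], "offset": [0.346, -0.722, 0.49], "jaw": 0.1},
  ],
)

```text
clock: 24.6
eef_pos: [0.5108, 0.1204, 0.0522]
ee_rot: [0.0, 1.0, 0.005, 0.0]
force: [-0.1, 0.5, -0.8]
width: 0.269
grip_force: 59.2
```

```bash
python3 - <<'E'
from h import *
im,c=shot("wrist","w8.png"); s=ctrl.get_state(); print(s["clock"],s["eef_pos"],s["ee_rot"],s["width"])
p=np.array(s["eef_pos"])
print("expected plug edges",w2pix(c,[[p[0]+.07,p[1]+.018,.054],[p[0]+.07,p[1]-.018,.054]]).round(0).tolist())
import pickle; pickle.dump(c,open("w8.pkl","wb"))
E
```

```text
24.65 [0.51135657 0.12066816 0.05282015] [-1.94679569e-04  9.99987952e-01  4.83512600e-03  8.23974280e-04] 0.2681238163710902
expected plug edges [[263.0, 142.0], [364.0, 143.0]]
```

View pics/w8.png

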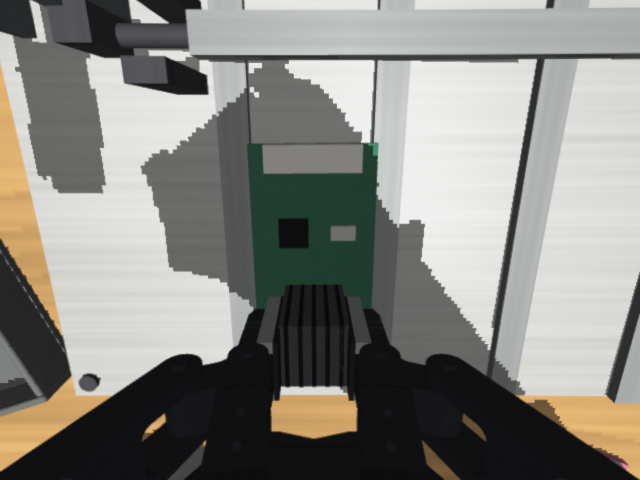

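The held board has its plug at columns 263–362, row 155, as predicted. The lane 2 rail inner edges are at columns ~247 and ~377 around row 80.

```bash
python3 - <<'E'
from h import *
import pickle; c=pickle.load(open("w8.pkl","rb"))
im=cv2.imread("pics/w8.png",0).astype(float)
for r in (80,110,130): 
    g=np.diff(im[r-2:r+3].mean(0)); print(r,[(i,round(g[i])) for i in range(200,600) if abs(g[i])>22])
for a in ([247,80],[377,80],[214,80],[410,80],[545,80],[577,80]): print(a,pix2w(c,[a],.018).round(4).tolist())
E
```

```text
80 [(205, 34), (206, 93), (207, 74), (245, -85), (246, -34), (247, 28), (248, 23), (310, 67), (372, -67), (373, -70), (374, -29), (375, 47), (376, 69), (532, -58), (533, -80), (534, -22), (539, 42), (540, 54), (541, 28), (573, 24)]
110 [(215, -25), (222, -50), (249, 37), (340, 73), (370, -38), (371, -63), (372, -56), (374, 84), (375, 41), (527, -74), (528, -67), (534, 46), (535, 58)]
130 [(250, 40), (352, 52), (353, 30), (361, 23), (369, -52), (370, -57), (371, -46), (373, 79), (374, 47), (523, -50), (524, -80), (525, -43), (531, 63), (532, 45)]
[247, 80] [[0.6051, 0.1494, 0.018]]
[377, 80] [[0.6056, 0.0938, 0.018]]
[214, 80] [[0.6049, 0.1635, 0.018]]
[410, 80] [[0.6057, 0.0797, 0.018]]
[545, 80] [[0.606, 0.0223, 0.018]]
[577, 80] [[0.6061, 0.0088, 0.018]]
```

>>> step_arm(
  rows=[
    {"turn": [0, 0, 0], "offset": [0, -0.003, 0.05], "jaw": 0.1},
    {"turn": [0, 0, 0], "offset": [0, -0.003, 0.1], "jaw": 0.1},
    {"turn": [0, 0, 0], "offset": [0, -0.003, 0.13], "jaw": 0.1},
    {"turn": [0, 0, 0], "offset": [0, -0.003, 0.143], "jaw": 0.1},
    {"turn": [0, 0, 0], "offset": [0, -0.003, 0.143], "jaw": 0.1},
    {"turn": [0, 0, 0], "offset": [0, -0.003, 0.143], "jaw": 0.1},
    {"turn": [0, 0, 0], "offset": [0.04, -0.003, 0.143], "jaw": 0.1},
    {"turn": [0, 0, 0], "offset": [0.08, -0.003, 0.143], "jaw": 0.1},
    {"turn": [0, 0, 0], "offset": [0.1, -0.003, 0.143], "jaw": 0.1},
    {"turn": [0, 0, 0], "offset": [0.1, -0.003, 0.143], "jaw": 0.1},
  ],
)

```text
clock: 25.65
eef_pos: [0.5318, 0.1216, 0.0234]
ee_rot: [-0.0, 1.0, 0.005, 0.001]
force: [2.0, 0.6, 1.1]
width: 0.271
grip_force: 59.4
```

>>> step_arm(
  rows=[
    {"turn": [0, 0, 0], "offset": [0.02, 0, 0], "jaw": 0.1},
    {"turn": [0, 0, 0], "offset": [0.05, 0, 0], "jaw": 0.1},
    {"turn": [0, 0, 0], "offset": [0.08, 0, 0], "jaw": 0.1},
    {"turn": [0, 0, 0], "offset": [0.11, 0, 0], "jaw": 0.1},
    {"turn": [0, 0, 0], "offset": [0.13, 0, 0], "jaw": 0.1},
    {"turn": [0, 0, 0], "offset": [0.15, 0, 0], "jaw": 0.1},
    {"turn": [0, 0, 0], "offset": [0.16, 0, 0], "jaw": 0.1},
    {"turn": [0, 0, 0], "offset": [0.16, 0, 0], "jaw": 0.1},
    {"turn": [0, 0, 0], "offset": [0.16, 0, 0], "jaw": 0.1},
    {"turn": [0, 0, 0], "offset": [0.16, 0, 0], "jaw": 0.1},
  ],
)

```text
clock: 26.65
eef_pos: [0.5629, 0.1219, 0.0234]
ee_rot: [-0.0, 1.0, 0.005, 0.0]
force: [-1.6, 1.2, 4.1]
width: 0.269
grip_force: 59.8
```

>>> step_arm(
  rows=[
    {"turn": [0, 0, 0], "offset": [0.01, 0, 0], "jaw": 0.1},
    {"turn": [0, 0, 0], "offset": [0.018, 0, 0], "jaw": 0.1},
    {"turn": [0, 0, 0], "offset": [0.025, 0, 0], "jaw": 0.1},
    {"turn": [0, 0, 0], "offset": [0.03, 0, 0], "jaw": 0.1},
    {"turn": [0, 0, 0], "offset": [0.035, 0, 0], "jaw": 0.1},
    {"turn": [0, 0, 0], "offset": [0.04, 0, 0], "jaw": 0.1},
    {"turn": [0, 0, 0], "offset": [0.04, 0, 0], "jaw": 0.1},
    {"turn": [0, 0, 0], "offset": [0.04, 0, 0], "jaw": 0.1},
    {"turn": [0, 0, 0], "offset": [0.04, 0, 0], "jaw": 0.1},
    {"turn": [0, 0, 0], "offset": [0.04, 0, 0], "jaw": 0.1},
  ],
)

```text
clock: 27.65
eef_pos: [0.5691, 0.122, 0.0234]
ee_rot: [0.0, 1.0, 0.005, -0.001]
force: [-6.3, -0.5, 7.1]
width: 0.272
grip_force: 60.4
```

>>> step_arm(
  rows=[
    {"turn": [0, 0, 0], "offset": [0.005, 0, 0], "jaw": 0.1},
    {"turn": [0, 0, 0], "offset": [0.01, 0, 0], "jaw": 0.1},
    {"turn": [0, 0, 0], "offset": [0.015, 0, 0], "jaw": 0.1},
    {"turn": [0, 0, 0], "offset": [0.02, 0, 0], "jaw": 0.1},
    {"turn": [0, 0, 0], "offset": [0.02, 0, 0], "jaw": 0.1},
    {"turn": [0, 0, 0], "offset": [0.02, 0, 0], "jaw": 0.1},
    {"turn": [0, 0, 0], "offset": [0.02, 0, 0], "jaw": 0.1},
    {"turn": [0, 0, 0], "offset": [0.02, 0, 0], "jaw": 0.1},
    {"turn": [0, 0, 0], "offset": [0.02, 0, 0], "jaw": 0.1},
    {"turn": [0, 0, 0], "offset": [0.02, 0, 0], "jaw": 0.1},
  ],
)

```text
clock: 28.65
eef_pos: [0.5691, 0.122, 0.0235]
ee_rot: [0.002, 1.0, 0.006, -0.005]
force: [-17.1, -1.6, 18.0]
width: 0.268
grip_force: 61.8
```

>>> step_arm(
  rows=[
    {"turn": [0, 0, 0], "offset": [0.01, 0, 0], "jaw": 0.1},
    {"turn": [0, 0, 0], "offset": [0.005, 0, 0], "jaw": 0.45},
    {"turn": [0, 0, 0], "offset": [0.005, 0, 0], "jaw": 0.45},
    {"turn": [0, 0, 0], "offset": [0.005, 0, 0], "jaw": 0.45},
    {"turn": [0, 0, 0], "offset": [0.0, 0, -0.1], "jaw": 0.45},
    {"turn": [0, 0, 0], "offset": [0.0, 0, -0.3], "jaw": 0.45},
    {"turn": [0, 0, 0], "offset": [0, 0, -0.5], "jaw": 0.45},
    {"turn": [0, 0, 0], "offset": [-0.1, 0, -0.7], "jaw": 0.45},
    {"turn": [0, 0, 0], "offset": [-0.2, 0, -0.8], "jaw": 0.45},
    {"turn": [0, 0, 0], "offset": [-0.2, 0, -0.8], "jaw": 0.45},
  ],
)

```text
clock: 29.65
eef_pos: [0.5348, 0.1223, 0.1865]
ee_rot: [-0.0, 1.0, 0.006, 0.003]
force: [0.9, 0.4, -0.1]
width: 0.448
grip_force: 0.0
```

```bash
python3 - <<'E'
from h import *
s=ctrl.get_state(); print(s["clock"],s["eef_pos"],s["ee_rot"])
im,c=shot("wrist","w9.png"); boards(im,c); im,c=shot("top","t9.png"); boards(im,c)
E
```

```text
29.65 [0.53484577 0.12234434 0.18650628] [-1.86575782e-04  9.99980246e-01  5.58161794e-03  2.88402763e-03]
green px [313.  98.] xy [633.8 122.7] [12.6 51.2] ang 0.6 corners [[627.0, 148.0], [628.0, 97.0], [640.0, 97.0], [640.0, 148.0]]
green px [314. 162.] xy [574.1 121.9] [73.2 51.4] ang 0.6 corners [[537.0, 147.0], [538.0, 96.0], [611.0, 97.0], [610.0, 148.0]]
green px [314. 208.] xy [542.8 121.6] [10.6 24.2] ang 0.6 corners [[537.0, 134.0], [538.0, 109.0], [548.0, 110.0], [548.0, 134.0]]
green px [398. 238.] xy [ 577.5 -252.8] [88.9 48.2] ang 26.1 corners [[527.0, -251.0], [548.0, -294.0], [628.0, -255.0], [607.0, -212.0]]
green px [438. 288.] xy [ 452.8 -346.5] [48.2 95.1] ang 62.7 corners [[399.0, -346.0], [484.0, -390.0], [506.0, -347.0], [422.0, -303.0]]
green px [556. 415.] xy [ 146.2 -634.8] [55.3 66.1] ang 28.4 corners [[106.0, -619.0], [138.0, -677.0], [186.0, -651.0], [155.0, -593.0]]
```

View pics/w9.png

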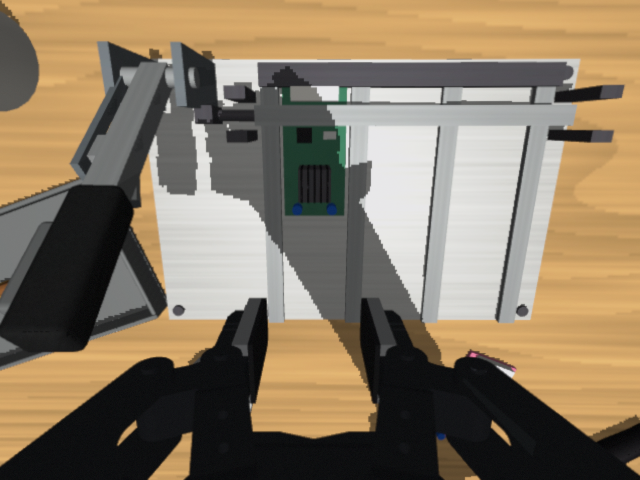

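The board is home in lane 2: plug past the bar, front against the stop. The other boards are unchanged. Next is board A.

>>> step_arm(
  rows=[
    {"turn": [0, 0, 0], "offset": [0.02, 0.2, 0], "jaw": 0.6},
    {"turn": [0, 0, 0], "offset": [0.04, 0.4, 0], "jaw": 0.6},
    {"turn": [0, 0, 0], "offset": [0.06, 0.6, 0], "jaw": 0.6},
    {"turn": [0, 0, 0], "offset": [0.08, 0.8, 0], "jaw": 0.6},
    {"turn": [0, 0, 0], "offset": [0.1, 1, 0], "jaw": 0.6},
    {"turn": [0, 0, 0], "offset": [0.1, 1, 0], "jaw": 0.6},
    {"turn": [0, 0, 0], "offset": [0.1, 1, 0], "jaw": 0.6},
    {"turn": [0, 0, 0], "offset": [0.1, 1, 0], "jaw": 0.6},
    {"turn": [0, 0, 0], "offset": [0.1, 1, 0], "jaw": 0.6},
    {"turn": [0, 0, 0], "offset": [0.1, 1, 0], "jaw": 0.6},
  ],
)

```text
clock: 30.75
eef_pos: [0.5566, -0.0768, 0.1832]
ee_rot: [-0.0, 1.0, 0.006, -0.0]
force: [-1.3, 1.0, -0.1]
width: 0.597
grip_force: 0.0
```

>>> step_arm(
  rows=[
    {"turn": [0, 0, -0.04], "offset": [0.01, 0.2, 0], "jaw": 0.6},
    {"turn": [0, 0, -0.08], "offset": [0.02, 0.4, 0], "jaw": 0.6},
    {"turn": [0, 0, -0.12], "offset": [0.02, 0.6, 0], "jaw": 0.6},
    {"turn": [0, 0, -0.144], "offset": [0.02, 0.8, 0], "jaw": 0.6},
    {"turn": [0, 0, -0.144], "offset": [0.02, 0.92, 0], "jaw": 0.6},
    {"turn": [0, 0, -0.144], "offset": [0.02, 0.92, 0], "jaw": 0.6},
    {"turn": [0, 0, -0.144], "offset": [0.02, 0.92, 0], "jaw": 0.6},
    {"turn": [0, 0, -0.144], "offset": [0.02, 0.92, 0], "jaw": 0.6},
    {"turn": [0, 0, -0.144], "offset": [0.02, 0.92, 0], "jaw": 0.6},
    {"turn": [0, 0, -0.144], "offset": [0.02, 0.92, 0], "jaw": 0.6},
  ],
)

```text
clock: 31.75
eef_pos: [0.5628, -0.2607, 0.1836]
ee_rot: [0.0, 0.973, 0.23, 0.0]
force: [0.1, 0.5, 0.3]
width: 0.598
grip_force: 0.0
```

```bash
python3 - <<'E'
from h import *
s=ctrl.get_state(); print(s["clock"],s["eef_pos"],s["ee_rot"])
im,c=shot("wrist","w10.png"); boards(im,c)
E
```

```text
31.75 [ 0.56282391 -0.26074699  0.18357207] [1.12839954e-05 9.73098536e-01 2.30389270e-01 1.53295742e-04]
green px [315. 187.] xy [ 580.5 -254.2] [99.2 49.7] ang 27.0 corners [[525.0, -255.0], [548.0, -299.0], [636.0, -254.0], [613.0, -210.0]]
green px [344. 346.] xy [ 456.1 -349.1] [ 51.8 101. ] ang 63.1 corners [[399.0, -349.0], [489.0, -395.0], [513.0, -349.0], [423.0, -303.0]]
```

>>> step_arm(
  rows=[
    {"turn": [0, 0, 0], "offset": [-0.006, 0.012, 0.2], "jaw": 0.6},
    {"turn": [0, 0, 0], "offset": [-0.006, 0.012, 0.4], "jaw": 0.6},
    {"turn": [0, 0, 0], "offset": [-0.006, 0.012, 0.6], "jaw": 0.6},
    {"turn": [0, 0, 0], "offset": [-0.006, 0.012, 0.75], "jaw": 0.6},
    {"turn": [0, 0, 0], "offset": [-0.006, 0.012, 0.865], "jaw": 0.6},
    {"turn": [0, 0, 0], "offset": [-0.006, 0.012, 0.865], "jaw": 0.6},
    {"turn": [0, 0, 0], "offset": [-0.006, 0.012, 0.865], "jaw": 0.1},
    {"turn": [0, 0, 0], "offset": [-0.006, 0.012, 0.865], "jaw": 0.1},
    {"turn": [0, 0, 0], "offset": [-0.006, 0.012, 0.865], "jaw": 0.1},
    {"turn": [0, 0, 0], "offset": [-0.006, 0.012, 0.865], "jaw": 0.1},
  ],
)

```text
clock: 32.8
eef_pos: [0.5639, -0.2651, 0.0122]
ee_rot: [0.001, 0.973, 0.229, 0.001]
force: [0.0, -0.1, 5.1]
width: 0.268
grip_force: 60.6
```

>>> step_arm(
  rows=[
    {"turn": [0, 0, 0], "offset": [0, 0, 0], "jaw": 0.1},
    {"turn": [0, 0, 0], "offset": [0, 0, 0], "jaw": 0.1},
    {"turn": [0, 0, 0], "offset": [0, 0, -0.1], "jaw": 0.1},
    {"turn": [0, 0, 0], "offset": [0, 0, -0.3], "jaw": 0.1},
    {"turn": [0, 0, 0], "offset": [0, 0, -0.5], "jaw": 0.1},
    {"turn": [0, 0, 0], "offset": [0, 0, -0.7], "jaw": 0.1},
    {"turn": [0, 0, 0], "offset": [0, 0, -0.7], "jaw": 0.1},
    {"turn": [0, 0, 0], "offset": [0, 0, -0.7], "jaw": 0.1},
    {"turn": [0, 0, 0], "offset": [0, 0, -0.7], "jaw": 0.1},
    {"turn": [0, 0, 0], "offset": [0, 0, -0.7], "jaw": 0.1},
  ],
)

```text
clock: 33.8
eef_pos: [0.5612, -0.2646, 0.1485]
ee_rot: [-0.001, 0.973, 0.229, -0.001]
force: [0.5, -1.1, -2.2]
width: 0.266
grip_force: 59.6
```

>>> step_arm(
  rows=[
    {"turn": [0, 0, 0.04], "offset": [0.06, -0.18, 0], "jaw": 0.1},
    {"turn": [0, 0, 0.08], "offset": [0.12, -0.36, 0], "jaw": 0.1},
    {"turn": [0, 0, 0.12], "offset": [0.18, -0.54, 0], "jaw": 0.1},
    {"turn": [0, 0, 0.144], "offset": [0.24, -0.72, 0], "jaw": 0.1},
    {"turn": [0, 0, 0.144], "offset": [0.3, -0.9, 0], "jaw": 0.1},
    {"turn": [0, 0, 0.144], "offset": [0.3, -0.9, 0], "jaw": 0.1},
    {"turn": [0, 0, 0.144], "offset": [0.3, -0.9, 0], "jaw": 0.1},
    {"turn": [0, 0, 0.144], "offset": [0.3, -0.9, 0], "jaw": 0.1},
    {"turn": [0, 0, 0.144], "offset": [0.3, -0.9, 0], "jaw": 0.1},
    {"turn": [0, 0, 0.144], "offset": [0.3, -0.9, 0], "jaw": 0.1},
  ],
)

```text
clock: 34.8
eef_pos: [0.5358, -0.0782, 0.15]
ee_rot: [0.0, 1.0, 0.004, -0.0]
force: [0.2, 0.6, -1.0]
width: 0.269
grip_force: 59.6
```

>>> step_arm(
  rows=[
    {"turn": [0, 0, 0], "offset": [-0.03, -0.2, 0], "jaw": 0.1},
    {"turn": [0, 0, 0], "offset": [-0.07, -0.4, 0], "jaw": 0.1},
    {"turn": [0, 0, 0], "offset": [-0.111, -0.641, 0], "jaw": 0.1},
    {"turn": [0, 0, 0], "offset": [-0.111, -0.641, 0.1], "jaw": 0.1},
    {"turn": [0, 0, 0], "offset": [-0.111, -0.641, 0.2], "jaw": 0.1},
    {"turn": [0, 0, 0], "offset": [-0.111, -0.641, 0.3], "jaw": 0.1},
    {"turn": [0, 0, 0], "offset": [-0.111, -0.641, 0.4], "jaw": 0.1},
    {"turn": [0, 0, 0], "offset": [-0.111, -0.641, 0.48], "jaw": 0.1},
    {"turn": [0, 0, 0], "offset": [-0.111, -0.641, 0.48], "jaw": 0.1},
    {"turn": [0, 0, 0], "offset": [-0.111, -0.641, 0.48], "jaw": 0.1},
  ],
)

```text
clock: 35.8
eef_pos: [0.5126, 0.0507, 0.0545]
ee_rot: [-0.0, 1.0, 0.005, -0.0]
force: [-0.3, 0.6, -0.5]
width: 0.271
grip_force: 59.6
```

```bash
cat > lane.py <<'E'
from h import *
import sys
im,c=shot("wrist",sys.argv[1]); s=ctrl.get_state(); p=np.array(s["eef_pos"]); print(s["clock"],p,s["ee_rot"],s["width"])
hsv=cv2.cvtColor(im,cv2.COLOR_RGB2HSV); m=cv2.inRange(hsv,(40,60,20),(90,255,200))
zt=p[2]-.011+.005
for r in (180,200,220):
    x=np.where(m[r,200:440])[0]+200; print("board edges y",r,x.min(),x.max(),pix2w(c,[[x.min(),r],[x.max()+1,r]],zt)[:,1].round(4),"mid",pix2w(c,[[(x.min()+x.max()+1)/2,r]],zt).round(4))
g=im.astype(float).mean(2)
for r in (80,110):
    d=np.diff(g[r-2:r+3].mean(0)); print(r,[(i,round(d[i]),round(float(pix2w(c,[[i+1,r]],.018)[0,1]),4)) for i in range(100,600) if abs(d[i])>40])
E
python3 lane.py w11.png
```

```text
35.85 [0.51306258 0.05086801 0.05498544] [-1.10291544e-04  9.99987917e-01  4.86736393e-03  6.79832366e-04] 0.2703189694028058
board edges y 180 200 374 [0.0948 0.0271] mid [[0.5686 0.061  0.049 ]]
board edges y 200 200 373 [0.0954 0.027 ] mid [[0.5607 0.0613 0.049 ]]
board edges y 220 204 373 [0.0945 0.0266] mid [[0.5526 0.0606 0.049 ]]
80 [(115, -42, 0.1366), (164, 48, 0.1155), (188, -50, 0.1051), (209, 78, 0.0961), (210, 85, 0.0956), (246, -44, 0.0801), (247, -66, 0.0796), (248, 57, 0.0792), (249, 92, 0.0788), (264, -93, 0.0723), (308, 93, 0.0532), (373, -79, 0.0251), (374, -74, 0.0246), (375, 53, 0.0242), (376, 60, 0.0238), (530, -55, -0.0427), (531, -88, -0.0431), (537, 54, -0.0457), (538, 53, -0.0461), (570, -42, -0.0598), (571, -67, -0.0602)]
110 [(212, 44, 0.0957), (213, 72, 0.0952), (214, 72, 0.0948), (225, -67, 0.0899), (342, 93, 0.0381), (372, -88, 0.0248), (374, 98, 0.0239), (525, -64, -0.0428), (526, -76, -0.0432), (532, 62, -0.0458), (533, 50, -0.0463)]
```

>>> step_arm(
  rows=[
    {"turn": [0, 0, 0], "offset": [0, 0, 0.05], "jaw": 0.1},
    {"turn": [0, 0, 0], "offset": [0, 0, 0.1], "jaw": 0.1},
    {"turn": [0, 0, 0], "offset": [0, 0, 0.14], "jaw": 0.1},
    {"turn": [0, 0, 0], "offset": [0, 0, 0.156], "jaw": 0.1},
    {"turn": [0, 0, 0], "offset": [0, 0, 0.156], "jaw": 0.1},
    {"turn": [0, 0, 0], "offset": [0, 0, 0.156], "jaw": 0.1},
    {"turn": [0, 0, 0], "offset": [0.03, 0, 0.156], "jaw": 0.1},
    {"turn": [0, 0, 0], "offset": [0.06, 0, 0.156], "jaw": 0.1},
    {"turn": [0, 0, 0], "offset": [0.09, 0, 0.156], "jaw": 0.1},
    {"turn": [0, 0, 0], "offset": [0.1, 0, 0.156], "jaw": 0.1},
  ],
)

```text
clock: 36.85
eef_pos: [0.53, 0.0516, 0.0241]
ee_rot: [0.001, 1.0, 0.005, -0.002]
force: [-13.2, -0.8, 21.8]
width: 0.273
grip_force: 62.8
```

>>> step_arm(
  rows=[
    {"turn": [0, 0, 0], "offset": [0.02, 0, 0], "jaw": 0.1},
    {"turn": [0, 0, 0], "offset": [0.05, 0, 0], "jaw": 0.1},
    {"turn": [0, 0, 0], "offset": [0.08, 0, 0], "jaw": 0.1},
    {"turn": [0, 0, 0], "offset": [0.11, 0, 0], "jaw": 0.1},
    {"turn": [0, 0, 0], "offset": [0.13, 0, 0], "jaw": 0.1},
    {"turn": [0, 0, 0], "offset": [0.15, 0, 0], "jaw": 0.1},
    {"turn": [0, 0, 0], "offset": [0.16, 0, 0], "jaw": 0.1},
    {"turn": [0, 0, 0], "offset": [0.16, 0, 0], "jaw": 0.1},
    {"turn": [0, 0, 0], "offset": [0.16, 0, 0], "jaw": 0.1},
    {"turn": [0, 0, 0], "offset": [0.16, 0, 0], "jaw": 0.1},
  ],
)

```text
clock: 37.85
eef_pos: [0.5625, 0.0522, 0.0242]
ee_rot: [0.001, 1.0, 0.006, -0.002]
force: [-9.3, -0.3, 15.6]
width: 0.27
grip_force: 61.9
```

>>> step_arm(
  rows=[
    {"turn": [0, 0, 0], "offset": [0.006, 0, 0], "jaw": 0.1},
    {"turn": [0, 0, 0], "offset": [0.012, 0, 0], "jaw": 0.1},
    {"turn": [0, 0, 0], "offset": [0.018, 0, 0], "jaw": 0.1},
    {"turn": [0, 0, 0], "offset": [0.024, 0, 0], "jaw": 0.1},
    {"turn": [0, 0, 0], "offset": [0.03, 0, 0], "jaw": 0.1},
    {"turn": [0, 0, 0], "offset": [0.035, 0, 0], "jaw": 0.1},
    {"turn": [0, 0, 0], "offset": [0.04, 0, 0], "jaw": 0.1},
    {"turn": [0, 0, 0], "offset": [0.04, 0, 0], "jaw": 0.1},
    {"turn": [0, 0, 0], "offset": [0.04, 0, 0], "jaw": 0.1},
    {"turn": [0, 0, 0], "offset": [0.04, 0, 0], "jaw": 0.1},
  ],
)

```text
clock: 38.85
eef_pos: [0.5695, 0.0523, 0.0242]
ee_rot: [0.001, 1.0, 0.006, -0.003]
force: [-11.4, -0.4, 16.9]
width: 0.269
grip_force: 62.2
```

>>> step_arm(
  rows=[
    {"turn": [0, 0, 0], "offset": [0.005, 0, -0.003], "jaw": 0.1},
    {"turn": [0, 0, 0], "offset": [0.01, 0, -0.003], "jaw": 0.1},
    {"turn": [0, 0, 0], "offset": [0.015, 0, -0.003], "jaw": 0.1},
    {"turn": [0, 0, 0], "offset": [0.02, 0, -0.003], "jaw": 0.1},
    {"turn": [0, 0, 0], "offset": [0.02, 0, -0.003], "jaw": 0.1},
    {"turn": [0, 0, 0], "offset": [0.02, 0, -0.003], "jaw": 0.1},
    {"turn": [0, 0, 0], "offset": [0.02, 0, -0.003], "jaw": 0.1},
    {"turn": [0, 0, 0], "offset": [0.02, 0, -0.003], "jaw": 0.1},
    {"turn": [0, 0, 0], "offset": [0.02, 0, -0.003], "jaw": 0.1},
    {"turn": [0, 0, 0], "offset": [0.02, 0, -0.003], "jaw": 0.1},
  ],
)

```text
clock: 39.85
eef_pos: [0.5695, 0.0525, 0.0241]
ee_rot: [0.001, 1.0, 0.006, -0.007]
force: [-18.3, 0.1, 21.7]
width: 0.275
grip_force: 62.7
```

>>> step_arm(
  rows=[
    {"turn": [0, 0, 0], "offset": [-0.01, 0, 0], "jaw": 0.1},
    {"turn": [0, 0, 0], "offset": [-0.015, 0, 0], "jaw": 0.45},
    {"turn": [0, 0, 0], "offset": [-0.015, 0, 0], "jaw": 0.45},
    {"turn": [0, 0, 0], "offset": [-0.015, 0, 0], "jaw": 0.45},
    {"turn": [0, 0, 0], "offset": [-0.02, 0, -0.1], "jaw": 0.45},
    {"turn": [0, 0, 0], "offset": [-0.02, 0, -0.3], "jaw": 0.45},
    {"turn": [0, 0, 0], "offset": [-0.02, 0, -0.5], "jaw": 0.45},
    {"turn": [0, 0, 0], "offset": [-0.1, 0, -0.7], "jaw": 0.45},
    {"turn": [0, 0, 0], "offset": [-0.1, 0, -0.8], "jaw": 0.45},
    {"turn": [0, 0, 0], "offset": [-0.1, 0, -0.8], "jaw": 0.45},
  ],
)

```text
clock: 40.85
eef_pos: [0.5586, 0.0518, 0.1872]
ee_rot: [-0.0, 1.0, 0.005, 0.004]
force: [1.6, 0.4, 0.1]
width: 0.451
grip_force: 0.0
```

>>> step_arm(
  rows=[
    {"turn": [0, 0, 0], "offset": [-0.04, 0.2, 0], "jaw": 0.6},
    {"turn": [0, 0, 0], "offset": [-0.08, 0.4, 0], "jaw": 0.6},
    {"turn": [0, 0, 0], "offset": [-0.12, 0.6, 0], "jaw": 0.6},
    {"turn": [0, 0, 0], "offset": [-0.16, 0.8, 0], "jaw": 0.6},
    {"turn": [0, 0, 0], "offset": [-0.2, 1, 0], "jaw": 0.6},
    {"turn": [0, 0, 0], "offset": [-0.2, 1, 0], "jaw": 0.6},
    {"turn": [0, 0, 0], "offset": [-0.2, 1, 0], "jaw": 0.6},
    {"turn": [0, 0, 0], "offset": [-0.2, 1, 0], "jaw": 0.6},
    {"turn": [0, 0, 0], "offset": [-0.2, 1, 0], "jaw": 0.6},
    {"turn": [0, 0, 0], "offset": [-0.2, 1, 0], "jaw": 0.6},
  ],
)

```text
clock: 41.85
eef_pos: [0.5187, -0.1476, 0.1836]
ee_rot: [-0.0, 1.0, 0.006, 0.0]
force: [0.9, -0.3, -0.6]
width: 0.601
grip_force: 0.0
```

>>> step_arm(
  rows=[
    {"turn": [0, 0, 0.04], "offset": [-0.08, 0.2, 0], "jaw": 0.6},
    {"turn": [0, 0, 0.08], "offset": [-0.16, 0.4, 0], "jaw": 0.6},
    {"turn": [0, 0, 0.12], "offset": [-0.24, 0.6, 0], "jaw": 0.6},
    {"turn": [0, 0, 0.153], "offset": [-0.32, 0.8, 0], "jaw": 0.6},
    {"turn": [0, 0, 0.153], "offset": [-0.38, 0.955, 0], "jaw": 0.6},
    {"turn": [0, 0, 0.153], "offset": [-0.38, 0.955, 0], "jaw": 0.6},
    {"turn": [0, 0, 0.153], "offset": [-0.38, 0.955, 0], "jaw": 0.6},
    {"turn": [0, 0, 0.153], "offset": [-0.38, 0.955, 0], "jaw": 0.6},
    {"turn": [0, 0, 0.153], "offset": [-0.38, 0.955, 0], "jaw": 0.6},
    {"turn": [0, 0, 0.153], "offset": [-0.38, 0.955, 0], "jaw": 0.6},
  ],
)

```text
clock: 42.85
eef_pos: [0.4451, -0.3395, 0.1838]
ee_rot: [-0.0, 0.973, -0.232, 0.0]
force: [0.0, 1.0, 0.1]
width: 0.6
grip_force: 0.0
```

```bash
python3 - <<'E'
from h import *
s=ctrl.get_state(); print(s["clock"],s["eef_pos"],s["ee_rot"],s["joints"].round(2))
im,c=shot("wrist","w12.png"); boards(im,c)
im,c=shot("top","t12.png"); boards(im,c)
E
```

```text
42.85 [ 0.4450627  -0.33948603  0.18381249] [-1.19240842e-04  9.72767123e-01 -2.31784589e-01  1.21915406e-04] [ 0.81  0.35 -0.29  1.85  0.12  0.96 -1.57]
green px [319. 193.] xy [ 455.2 -349.9] [49.7 99.5] ang 63.0 corners [[400.0, -349.0], [488.0, -395.0], [511.0, -350.0], [422.0, -305.0]]
green px [246. 236.] xy [578.9 126.5] [69.4 46.6] ang 0.7 corners [[544.0, 149.0], [544.0, 103.0], [614.0, 104.0], [613.0, 150.0]]
green px [274. 236.] xy [578.5  55.5] [71.8 46.4] ang 0.7 corners [[542.0, 78.0], [543.0, 32.0], [615.0, 33.0], [614.0, 79.0]]
green px [556. 415.] xy [ 146.3 -634.8] [55.3 65.9] ang 28.4 corners [[106.0, -619.0], [138.0, -677.0], [186.0, -651.0], [155.0, -593.0]]
```

>>> step_arm(
  rows=[
    {"turn": [0, 0, 0], "offset": [-0.031, 0.023, 0.2], "jaw": 0.6},
    {"turn": [0, 0, 0], "offset": [-0.031, 0.023, 0.4], "jaw": 0.6},
    {"turn": [0, 0, 0], "offset": [-0.031, 0.023, 0.6], "jaw": 0.6},
    {"turn": [0, 0, 0], "offset": [-0.031, 0.023, 0.75], "jaw": 0.6},
    {"turn": [0, 0, 0], "offset": [-0.031, 0.023, 0.865], "jaw": 0.6},
    {"turn": [0, 0, 0], "offset": [-0.031, 0.023, 0.865], "jaw": 0.6},
    {"turn": [0, 0, 0], "offset": [-0.031, 0.023, 0.865], "jaw": 0.1},
    {"turn": [0, 0, 0], "offset": [-0.031, 0.023, 0.865], "jaw": 0.1},
    {"turn": [0, 0, 0], "offset": [-0.031, 0.023, 0.865], "jaw": 0.1},
    {"turn": [0, 0, 0], "offset": [-0.031, 0.023, 0.865], "jaw": 0.1},
  ],
)

```text
clock: 43.95
eef_pos: [0.4378, -0.3427, 0.0124]
ee_rot: [0.001, 0.972, -0.233, 0.002]
force: [0.8, 0.3, 6.0]
width: 0.268
grip_force: 60.0
```

>>> step_arm(
  rows=[
    {"turn": [0, 0, 0], "offset": [0, 0, 0], "jaw": 0.1},
    {"turn": [0, 0, 0], "offset": [0, 0, 0], "jaw": 0.1},
    {"turn": [0, 0, 0], "offset": [0, 0, -0.1], "jaw": 0.1},
    {"turn": [0, 0, 0], "offset": [0, 0, -0.3], "jaw": 0.1},
    {"turn": [0, 0, 0], "offset": [0, 0, -0.5], "jaw": 0.1},
    {"turn": [0, 0, 0], "offset": [0, 0, -0.7], "jaw": 0.1},
    {"turn": [0, 0, 0], "offset": [0, 0, -0.7], "jaw": 0.1},
    {"turn": [0, 0, 0], "offset": [0, 0, -0.7], "jaw": 0.1},
    {"turn": [0, 0, 0], "offset": [0, 0, -0.7], "jaw": 0.1},
    {"turn": [0, 0, 0], "offset": [0, 0, -0.7], "jaw": 0.1},
  ],
)

```text
clock: 44.95
eef_pos: [0.4357, -0.3414, 0.1491]
ee_rot: [-0.001, 0.972, -0.233, -0.002]
force: [-0.0, -0.8, -1.1]
width: 0.275
grip_force: 59.2
```

>>> step_arm(
  rows=[
    {"turn": [0, 0, -0.04], "offset": [-0.05, -0.2, 0], "jaw": 0.1},
    {"turn": [0, 0, -0.08], "offset": [-0.1, -0.4, 0], "jaw": 0.1},
    {"turn": [0, 0, -0.12], "offset": [-0.15, -0.6, 0], "jaw": 0.1},
    {"turn": [0, 0, -0.153], "offset": [-0.2, -0.8, 0], "jaw": 0.1},
    {"turn": [0, 0, -0.153], "offset": [-0.2, -0.8, 0], "jaw": 0.1},
    {"turn": [0, 0, -0.153], "offset": [-0.2, -0.8, 0], "jaw": 0.1},
    {"turn": [0, 0, -0.153], "offset": [-0.2, -0.8, 0], "jaw": 0.1},
    {"turn": [0, 0, -0.153], "offset": [-0.2, -0.8, 0], "jaw": 0.1},
    {"turn": [0, 0, -0.153], "offset": [-0.2, -0.8, 0], "jaw": 0.1},
    {"turn": [0, 0, -0.153], "offset": [-0.2, -0.8, 0], "jaw": 0.1},
  ],
)

```text
clock: 45.95
eef_pos: [0.4734, -0.182, 0.1506]
ee_rot: [0.0, 1.0, 0.004, -0.0]
force: [-0.2, 0.0, -1.0]
width: 0.272
grip_force: 59.3
```

>>> step_arm(
  rows=[
    {"turn": [0, 0, 0], "offset": [0.05, -0.2, 0], "jaw": 0.1},
    {"turn": [0, 0, 0], "offset": [0.1, -0.4, 0], "jaw": 0.1},
    {"turn": [0, 0, 0], "offset": [0.15, -0.6, 0], "jaw": 0.1},
    {"turn": [0, 0, 0], "offset": [0.206, -0.809, 0], "jaw": 0.1},
    {"turn": [0, 0, 0], "offset": [0.206, -0.809, 0.12], "jaw": 0.1},
    {"turn": [0, 0, 0], "offset": [0.206, -0.809, 0.24], "jaw": 0.1},
    {"turn": [0, 0, 0], "offset": [0.206, -0.809, 0.36], "jaw": 0.1},
    {"turn": [0, 0, 0], "offset": [0.206, -0.809, 0.48], "jaw": 0.1},
    {"turn": [0, 0, 0], "offset": [0.206, -0.809, 0.48], "jaw": 0.1},
    {"turn": [0, 0, 0], "offset": [0.206, -0.809, 0.48], "jaw": 0.1},
  ],
)

```text
clock: 46.95
eef_pos: [0.5132, -0.0191, 0.0549]
ee_rot: [-0.0, 1.0, 0.005, -0.0]
force: [0.2, -0.8, -1.3]
width: 0.271
grip_force: 59.3
```

```bash
python3 lane.py w13.png
```

```text
47.0 [ 0.51393966 -0.01911949  0.05562897] [-2.01786019e-05  9.99987209e-01  4.99412342e-03  8.00051061e-04] 0.27332842186879475
board edges y 180 200 375 [ 0.0249 -0.0431] mid [[ 0.5692 -0.0091  0.0496]]
board edges y 200 200 374 [ 0.0255 -0.0431] mid [[ 0.5614 -0.0088  0.0496]]
board edges y 220 204 373 [ 0.0246 -0.0432] mid [[ 0.5533 -0.0093  0.0496]]
80 [(115, -44, 0.067), (163, 41, 0.0463), (164, 40, 0.0458), (187, -58, 0.0359), (207, -44, 0.0272), (209, 97, 0.0264), (210, 71, 0.0259), (247, -78, 0.0099), (249, 86, 0.009), (250, 56, 0.0086), (279, -84, -0.004), (318, 65, -0.0209), (374, -88, -0.0453), (376, 87, -0.0461), (408, -46, -0.06), (494, 41, -0.0972)]
110 [(211, 61, 0.0264), (212, 96, 0.0259), (216, -60, 0.0242), (251, 41, 0.0086), (343, 73, -0.0322), (372, -66, -0.0451), (373, -73, -0.0455), (374, 54, -0.046), (375, 59, -0.0464)]
```

>>> step_arm(
  rows=[
    {"turn": [0, 0, 0], "offset": [0, 0, 0.05], "jaw": 0.1},
    {"turn": [0, 0, 0], "offset": [0, 0, 0.1], "jaw": 0.1},
    {"turn": [0, 0, 0], "offset": [0, 0, 0.14], "jaw": 0.1},
    {"turn": [0, 0, 0], "offset": [0, 0, 0.149], "jaw": 0.1},
    {"turn": [0, 0, 0], "offset": [0, 0, 0.149], "jaw": 0.1},
    {"turn": [0, 0, 0], "offset": [0, 0, 0.149], "jaw": 0.1},
    {"turn": [0, 0, 0], "offset": [0.03, 0, 0.149], "jaw": 0.1},
    {"turn": [0, 0, 0], "offset": [0.06, 0, 0.149], "jaw": 0.1},
    {"turn": [0, 0, 0], "offset": [0.09, 0, 0.149], "jaw": 0.1},
    {"turn": [0, 0, 0], "offset": [0.1, 0, 0.149], "jaw": 0.1},
  ],
)

```text
clock: 48.0
eef_pos: [0.5344, -0.0188, 0.025]
ee_rot: [-0.0, 1.0, 0.005, 0.001]
force: [-1.0, -0.3, -1.1]
width: 0.268
grip_force: 59.4
```

>>> step_arm(
  rows=[
    {"turn": [0, 0, 0], "offset": [0.02, 0, 0], "jaw": 0.1},
    {"turn": [0, 0, 0], "offset": [0.05, 0, 0], "jaw": 0.1},
    {"turn": [0, 0, 0], "offset": [0.08, 0, 0], "jaw": 0.1},
    {"turn": [0, 0, 0], "offset": [0.11, 0, 0], "jaw": 0.1},
    {"turn": [0, 0, 0], "offset": [0.13, 0, 0], "jaw": 0.1},
    {"turn": [0, 0, 0], "offset": [0.15, 0, 0], "jaw": 0.1},
    {"turn": [0, 0, 0], "offset": [0.16, 0, 0], "jaw": 0.1},
    {"turn": [0, 0, 0], "offset": [0.16, 0, 0], "jaw": 0.1},
    {"turn": [0, 0, 0], "offset": [0.16, 0, 0], "jaw": 0.1},
    {"turn": [0, 0, 0], "offset": [0.16, 0, 0], "jaw": 0.1},
  ],
)

```text
clock: 49.0
eef_pos: [0.5648, -0.0186, 0.0249]
ee_rot: [0.0, 1.0, 0.005, -0.0]
force: [0.3, 0.3, -0.7]
width: 0.271
grip_force: 59.4
```

>>> step_arm(
  rows=[
    {"turn": [0, 0, 0], "offset": [0.006, 0, 0], "jaw": 0.1},
    {"turn": [0, 0, 0], "offset": [0.012, 0, 0], "jaw": 0.1},
    {"turn": [0, 0, 0], "offset": [0.018, 0, 0], "jaw": 0.1},
    {"turn": [0, 0, 0], "offset": [0.024, 0, 0], "jaw": 0.1},
    {"turn": [0, 0, 0], "offset": [0.03, 0, 0], "jaw": 0.1},
    {"turn": [0, 0, 0], "offset": [0.036, 0, 0], "jaw": 0.1},
    {"turn": [0, 0, 0], "offset": [0.042, 0, 0], "jaw": 0.1},
    {"turn": [0, 0, 0], "offset": [0.048, 0, 0], "jaw": 0.1},
    {"turn": [0, 0, 0], "offset": [0.048, 0, 0], "jaw": 0.1},
    {"turn": [0, 0, 0], "offset": [0.048, 0, 0], "jaw": 0.1},
  ],
)

```text
clock: 50.0
eef_pos: [0.572, -0.0184, 0.0247]
ee_rot: [0.0, 1.0, 0.005, -0.003]
force: [-7.0, 0.2, 5.0]
width: 0.271
grip_force: 60.3
```

>>> step_arm(
  rows=[
    {"turn": [0, 0, 0], "offset": [0.003, 0, 0.003], "jaw": 0.1},
    {"turn": [0, 0, 0], "offset": [0.006, 0, 0.006], "jaw": 0.1},
    {"turn": [0, 0, 0], "offset": [0.01, 0, 0.006], "jaw": 0.1},
    {"turn": [0, 0, 0], "offset": [0.015, 0, 0.006], "jaw": 0.1},
    {"turn": [0, 0, 0], "offset": [0.018, 0, 0.006], "jaw": 0.1},
    {"turn": [0, 0, 0], "offset": [0.018, 0, 0.006], "jaw": 0.1},
    {"turn": [0, 0, 0], "offset": [0.018, 0, 0.006], "jaw": 0.1},
    {"turn": [0, 0, 0], "offset": [0.018, 0, 0.006], "jaw": 0.1},
    {"turn": [0, 0, 0], "offset": [0.018, 0, 0.006], "jaw": 0.1},
    {"turn": [0, 0, 0], "offset": [0.018, 0, 0.006], "jaw": 0.1},
  ],
)

```text
clock: 51.0
eef_pos: [0.572, -0.0184, 0.0243]
ee_rot: [0.001, 1.0, 0.005, -0.006]
force: [-17.9, -0.3, 20.4]
width: 0.27
grip_force: 62.3
```

>>> step_arm(
  rows=[
    {"turn": [0, 0, 0], "offset": [-0.01, 0, 0], "jaw": 0.1},
    {"turn": [0, 0, 0], "offset": [-0.015, 0, 0], "jaw": 0.45},
    {"turn": [0, 0, 0], "offset": [-0.015, 0, 0], "jaw": 0.45},
    {"turn": [0, 0, 0], "offset": [-0.015, 0, 0], "jaw": 0.45},
    {"turn": [0, 0, 0], "offset": [-0.02, 0, -0.1], "jaw": 0.45},
    {"turn": [0, 0, 0], "offset": [-0.02, 0, -0.3], "jaw": 0.45},
    {"turn": [0, 0, 0], "offset": [-0.02, 0, -0.5], "jaw": 0.45},
    {"turn": [0, 0, 0], "offset": [-0.1, -0.1, -0.7], "jaw": 0.45},
    {"turn": [0, 0, 0], "offset": [-0.2, -0.3, -0.85], "jaw": 0.45},
    {"turn": [0, 0, 0], "offset": [-0.2, -0.35, -0.95], "jaw": 0.45},
  ],
)

```text
clock: 52.0
eef_pos: [0.5364, 0.0553, 0.2162]
ee_rot: [-0.001, 1.0, 0.008, 0.001]
force: [0.7, -0.5, -0.2]
width: 0.448
grip_force: 0.0
```

```bash
python3 - <<'E'
from h import *
s=ctrl.get_state(); print(s["clock"],s["eef_pos"],s["ee_rot"])
im,c=shot("wrist","w14.png"); boards(im,c)
im2,c2=shot("top","t14.png")
print(w2pix(c,[[.505,.2195,.089]]))
E
```

```text
52.0 [0.53641381 0.05532297 0.21619439] [-7.61774135e-04  9.99970388e-01  7.56880907e-03  1.16481285e-03]
green px [239. 101.] xy [633.6 124.7] [13.  51.5] ang 1.0 corners [[627.0, 150.0], [628.0, 99.0], [641.0, 99.0], [640.0, 151.0]]
green px [318. 101.] xy [634.3  53.2] [12.2 51.3] ang 0.9 corners [[628.0, 79.0], [629.0, 27.0], [641.0, 28.0], [640.0, 79.0]]
green px [398. 101.] xy [635.3 -20.6] [12.2 51.7] ang 0.7 corners [[629.0, 5.0], [630.0, -47.0], [642.0, -46.0], [641.0, 5.0]]
green px [241. 162.] xy [574.2 123.9] [73.9 51.6] ang 0.6 corners [[537.0, 149.0], [538.0, 98.0], [611.0, 99.0], [611.0, 150.0]]
green px [318. 163.] xy [575.   52.1] [73.2 51.2] ang 1.0 corners [[538.0, 77.0], [539.0, 26.0], [612.0, 27.0], [611.0, 78.0]]
green px [395. 163.] xy [575.1 -20.9] [73.2 51.6] ang 0.8 corners [[538.0, 4.0], [539.0, -47.0], [612.0, -46.0], [611.0, 5.0]]
[[ 95.72237057 269.9864942 ]]
```

View pics/w14.png

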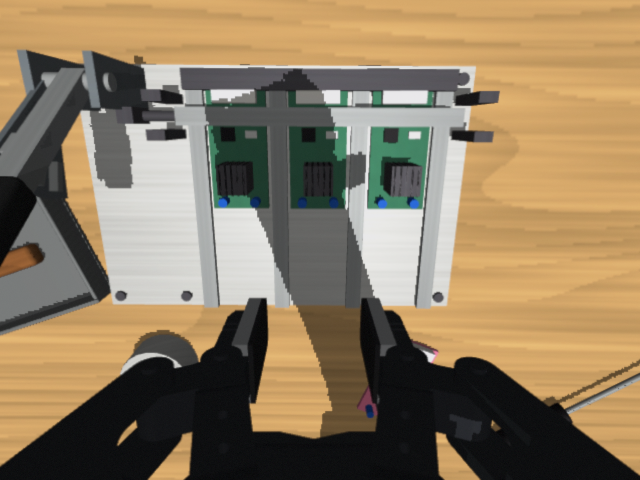

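All three boards are in place: rear edges line up at row ~208 and every plug is past the raised bar. The lever is at left, still up. Next I return to the grip.

>>> step_arm(
  rows=[
    {"turn": [0, 0, 0], "offset": [0, 0, -0.15], "jaw": 0.8},
    {"turn": [0, 0, 0], "offset": [0, 0, -0.275], "jaw": 0.8},
    {"turn": [0, 0, 0], "offset": [0.03, -0.2, -0.275], "jaw": 0.8},
    {"turn": [0, 0, 0], "offset": [0.06, -0.4, -0.275], "jaw": 0.8},
    {"turn": [0, 0, 0], "offset": [0.09, -0.6, -0.275], "jaw": 0.8},
    {"turn": [0, 0, 0], "offset": [0.115, -0.822, -0.275], "jaw": 0.8},
    {"turn": [0, 0, 0], "offset": [0.115, -0.822, -0.275], "jaw": 0.8},
    {"turn": [0, 0, 0], "offset": [0.115, -0.822, -0.275], "jaw": 0.8},
    {"turn": [0, 0, 0], "offset": [0.115, -0.822, -0.275], "jaw": 0.8},
    {"turn": [0, 0, 0], "offset": [0.115, -0.822, -0.275], "jaw": 0.8},
  ],
  newtons=35,
)

```text
clock: 53.1
eef_pos: [0.5595, 0.2136, 0.2681]
ee_rot: [0.001, 1.0, 0.004, -0.0]
force: [-0.4, -0.3, 0.7]
width: 0.8
grip_force: 0.0
```

```bash
python3 - <<'E'
from h import *
s=ctrl.get_state(); print(s["clock"],s["eef_pos"],s["ee_rot"],s["width"])
print(tool(np.array([.5575,.2197,.1624])-s["eef_pos"]))
E
```

```text
53.1 [0.55946363 0.21362642 0.26812841] [ 6.09230900e-04  9.99993317e-01  3.59874075e-03 -2.11497696e-04] 0.8003051756053163
[-0.00937341 -0.03108106  0.52860869]
```

>>> step_arm(
  rows=[
    {"turn": [0, 0, 0], "offset": [-0.01, -0.031, 0.1], "jaw": 0.8},
    {"turn": [0, 0, 0], "offset": [-0.01, -0.031, 0.25], "jaw": 0.8},
    {"turn": [0, 0, 0], "offset": [-0.01, -0.031, 0.4], "jaw": 0.8},
    {"turn": [0, 0, 0], "offset": [-0.01, -0.031, 0.528], "jaw": 0.8},
    {"turn": [0, 0, 0], "offset": [-0.01, -0.031, 0.528], "jaw": 0.8},
    {"turn": [0, 0, 0], "offset": [-0.01, -0.031, 0.528], "jaw": 0.8},
    {"turn": [0, 0, 0], "offset": [-0.01, -0.031, 0.528], "jaw": 0.1},
    {"turn": [0, 0, 0], "offset": [-0.01, -0.031, 0.528], "jaw": 0.1},
    {"turn": [0, 0, 0], "offset": [-0.01, -0.031, 0.528], "jaw": 0.1},
    {"turn": [0, 0, 0], "offset": [-0.01, -0.031, 0.528], "jaw": 0.1},
  ],
)

```text
clock: 54.1
eef_pos: [0.5569, 0.22, 0.1645]
ee_rot: [0.002, 1.0, 0.005, 0.0]
force: [-3.5, -5.9, 7.2]
width: 0.276
grip_force: 39.9
```

>>> step_arm(
  rows=[
    {"turn": [0, 0, 0], "offset": [0, 0, 0], "jaw": 0.1},
    {"turn": [0, 0, 0], "offset": [0, 0, 0], "jaw": 0.1},
    {"turn": [0, 0, 0], "offset": [0, 0, 0], "jaw": 0.1},
    {"turn": [0, 0, 0], "offset": [0, 0, 0], "jaw": 0.1},
    {"turn": [0, 0, 0], "offset": [0, 0, 0], "jaw": 0.1},
    {"turn": [0, 0, 0], "offset": [0, 0, 0], "jaw": 0.1},
    {"turn": [0, 0, 0], "offset": [0, 0, 0], "jaw": 0.1},
    {"turn": [0, 0, 0], "offset": [0, 0, 0], "jaw": 0.1},
    {"turn": [0, 0, 0], "offset": [0, 0, 0], "jaw": 0.1},
    {"turn": [0, 0, 0], "offset": [0, 0, 0], "jaw": 0.1},
  ],
)

```text
clock: 55.1
eef_pos: [0.557, 0.22, 0.1645]
ee_rot: [0.002, 1.0, 0.005, 0.0]
force: [-3.9, -6.1, 6.5]
width: 0.276
grip_force: 39.9
```

>>> step_arm(
  rows=[
    {"turn": [0, 0, 0], "offset": [-0.025, 0, 0.037], "jaw": 0.1},
    {"turn": [0, 0, 0], "offset": [-0.078, 0, 0.089], "jaw": 0.1},
    {"turn": [0, 0, 0], "offset": [-0.125, 0, 0.146], "jaw": 0.1},
    {"turn": [0, 0, 0], "offset": [-0.165, 0, 0.207], "jaw": 0.1},
    {"turn": [0, 0, 0], "offset": [-0.199, 0, 0.272], "jaw": 0.1},
    {"turn": [0, 0, 0], "offset": [-0.226, 0, 0.341], "jaw": 0.1},
    {"turn": [0, 0, 0], "offset": [-0.245, 0, 0.412], "jaw": 0.1},
    {"turn": [0, 0, 0], "offset": [-0.257, 0, 0.485], "jaw": 0.1},
    {"turn": [0, 0, 0], "offset": [-0.257, 0, 0.495], "jaw": 0.1},
    {"turn": [0, 0, 0], "offset": [-0.257, 0, 0.5], "jaw": 0.1},
  ],
  newtons=45,
)

```text
clock: 56.1
eef_pos: [0.507, 0.2195, 0.0683]
ee_rot: [0.003, 1.0, 0.005, 0.002]
force: [-11.9, -12.6, 43.7]
width: 0.27
grip_force: 53.2
```

>>> step_arm(
  rows=[
    {"turn": [0, 0, 0], "offset": [0, 0, 0.01], "jaw": 0.1},
    {"turn": [0, 0, 0], "offset": [0, 0, 0.015], "jaw": 0.1},
    {"turn": [0, 0, 0], "offset": [0, 0, 0.015], "jaw": 0.1},
    {"turn": [0, 0, 0], "offset": [0, 0, 0.015], "jaw": 0.1},
    {"turn": [0, 0, 0], "offset": [0, 0, 0.015], "jaw": 0.1},
    {"turn": [0, 0, 0], "offset": [0, 0, 0.015], "jaw": 0.1},
    {"turn": [0, 0, 0], "offset": [0, 0, 0.015], "jaw": 0.1},
    {"turn": [0, 0, 0], "offset": [0, 0, 0.015], "jaw": 0.1},
    {"turn": [0, 0, 0], "offset": [0, 0, 0.015], "jaw": 0.1},
    {"turn": [0, 0, 0], "offset": [0, 0, 0.015], "jaw": 0.1},
  ],
)

```text
clock: 57.1
eef_pos: [0.507, 0.2195, 0.0681]
ee_rot: [0.004, 1.0, 0.005, 0.002]
force: [-16.1, -14.5, 58.2]
width: 0.275
grip_force: 55.0
```

>>> step_arm(
  rows=[
    {"turn": [0, 0, 0], "offset": [0, 0, -0.01], "jaw": 0.1},
    {"turn": [0, 0, 0], "offset": [0, 0, -0.01], "jaw": 0.7},
    {"turn": [0, 0, 0], "offset": [0, 0, -0.01], "jaw": 0.7},
    {"turn": [0, 0, 0], "offset": [0, 0, -0.01], "jaw": 0.7},
    {"turn": [0, 0, 0], "offset": [0, 0, -0.01], "jaw": 0.7},
    {"turn": [0, 0, 0], "offset": [0, 0, -0.15], "jaw": 0.7},
    {"turn": [0, 0, 0], "offset": [0, 0, -0.35], "jaw": 0.7},
    {"turn": [0, 0, 0], "offset": [0, 0, -0.55], "jaw": 0.7},
    {"turn": [0, 0, 0], "offset": [0, 0, -0.75], "jaw": 0.7},
    {"turn": [0, 0, 0], "offset": [0, 0, -0.95], "jaw": 0.7},
  ],
)

```text
clock: 58.1
eef_pos: [0.5051, 0.2212, 0.2511]
ee_rot: [0.0, 1.0, 0.005, -0.001]
force: [0.7, 0.2, 0.4]
width: 0.701
grip_force: 0.0
```

>>> step_arm(
  rows=[
    {"turn": [0, 0, 0], "offset": [0, 0.2, -0.2], "jaw": 0.7},
    {"turn": [0, 0, 0], "offset": [0, 0.4, -0.2], "jaw": 0.7},
    {"turn": [0, 0, 0], "offset": [0, 0.5, -0.2], "jaw": 0.7},
    {"turn": [0, 0, 0], "offset": [0, 0.5, -0.2], "jaw": 0.7},
    {"turn": [0, 0, 0], "offset": [0, 0.5, -0.2], "jaw": 0.7},
    {"turn": [0, 0, 0], "offset": [0, 0.5, -0.2], "jaw": 0.7},
    {"turn": [0, 0, 0], "offset": [0, 0.5, -0.2], "jaw": 0.7},
    {"turn": [0, 0, 0], "offset": [0, 0.5, -0.2], "jaw": 0.7},
    {"turn": [0, 0, 0], "offset": [0, 0.5, -0.2], "jaw": 0.7},
    {"turn": [0, 0, 0], "offset": [0, 0.5, -0.2], "jaw": 0.7},
  ],
)

```text
clock: 59.1
eef_pos: [0.5064, 0.1218, 0.29]
ee_rot: [-0.0, 1.0, 0.006, -0.0]
force: [0.5, -0.5, 0.6]
width: 0.7
grip_force: 0.0
```

```bash
python3 - <<'E'
from h import *
s=ctrl.get_state(); print(s["clock"],s["eef_pos"],s["ee_rot"],s["width"])
im,c=shot("wrist","w15.png"); boards(im,c)
E
```

```text
59.1 [0.50639437 0.12182743 0.29004385] [-1.63182685e-05  9.99984750e-01  5.52254631e-03 -3.21414782e-05] 0.700312019617313
green px [314. 128.] xy [575.4 121.9] [72.1 50.8] ang 0.6 corners [[539.0, 147.0], [540.0, 96.0], [612.0, 97.0], [611.0, 148.0]]
green px [379. 128.] xy [575.7  50.5] [73.6 51.2] ang 1.3 corners [[538.0, 75.0], [540.0, 24.0], [613.0, 26.0], [612.0, 77.0]]
green px [445. 126.] xy [576.8 -22.6] [72.1 52.4] ang 0.5 corners [[541.0, 3.0], [541.0, -49.0], [613.0, -48.0], [613.0, 4.0]]
```

View pics/w15.png

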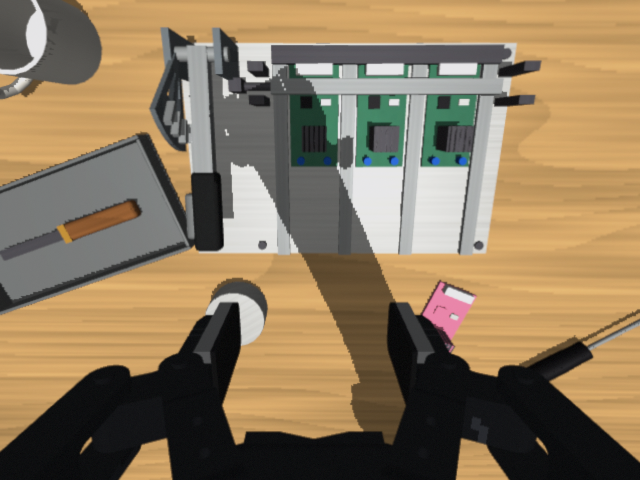

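The lever is down at (207,210) with its button out at (190,215). The bar at row 87 sits behind all three plugs, and the file lies in the tray at (75,230). Handing in.

```bash
python3 -c "
from workcell import ctrl
print(ctrl.close_job())"
```

```text
the job is handed in; nothing more can be done
None
```

I handed the job in at about 59 s; the hand-in returned no verdict. The last picture shows all three boards home in the lanes, the file in the grey tray, and the lever fully down with its button out.

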